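Pack, latch and purge the sample case

TASK

Stand every amber sample jar on the bench upright inside the open purge case, shut its lid fully, hook the latch claw over the keeper bar on the lid and then swing the red lever down over centre until it stops. After that turn the black gas knob so that its white pointer stands at the red mark, and slide the yellow lock guard all the way over the knob. Leave the other things on the bench where they are.

Things in the scene. Friction and masses are not known exactly. Their poses are not given: they have to be found in the camera images.
- jar1: square amber glass jar with a round blue screw cap and paper label: 46 x 46 mm section up to 62 mm, cap 38 mm across from there to 74 mm, 0.15 to 0.31 kg. Origin: centre of its underside, z up through the cap, x and y along the sides. Two or three of the four jars are present (None if absent)
- jar2: square amber glass jar with a round green screw cap and paper label: 46 x 46 mm section up to 62 mm, cap 38 mm across from there to 74 mm, 0.15 to 0.31 kg. Origin: centre of its underside, z up through the cap, x and y along the sides. Two or three of the four jars are present (None if absent)
- jar3: square amber glass jar with a round red screw cap and paper label: 46 x 46 mm section up to 62 mm, cap 38 mm across from there to 74 mm, 0.15 to 0.31 kg. Origin: centre of its underside, z up through the cap, x and y along the sides. Two or three of the four jars are present (None if absent)
- jar4: square amber glass jar with a round white screw cap and paper label: 46 x 46 mm section up to 62 mm, cap 38 mm across from there to 74 mm, 0.15 to 0.31 kg. Origin: centre of its underside, z up through the cap, x and y along the sides. Two or three of the four jars are present (None if absent)
- case: fixed purge case, 265 (x) x 124 (y) x 125 mm high. Origin: centre of its footprint, z up, x along its length. Open top, 6 mm walls, inside 253 x 112 mm, floor 47 mm above the bench: room for three jars in a row along x, 80 mm apart. Latch on the -y face (local y = -62 mm) at x = 0, on a bracket standing out 36 mm at x = +-30 mm, z 60 to 110 mm; lid hinge on the +y side
- lid (a joint): angle in rad of the lid, a clear plate with blue frame, 265 x 124 x 10 mm, hinged along the case's x at local y = +62 mm, z = 125 mm. 0 shut (top at 135 mm), 1.75 to 1.95 at the start: upright, leaning away to +y. Stiff: stays at any angle, 2 to 4 N at its edge to move. Shut it by pushing its outer face over towards -y, then down
- keeper (a point): centre of the keeper bar, a steel bar 8 mm thick and 64 mm long parallel to the lid's free edge, 22 mm outside it, carried by two lugs at its ends. The point's axes are the case's when the lid is shut: then it lies at local y = -84 mm, z = 130 mm
- lever (a joint): lever angle in rad: 0 to 0.08 at the start (raised, pointing out and 39 degrees above level at 0), growing as it swings down to 1.606 at the stop (53 degrees below level). Axis along the case's x at local y = -88 mm, z = 88 mm. Stiff: stays where left, 2 to 6 N at the grip to move; over centre 0.2 rad before the stop
- lever_grip (a point): centre of the lever's red cross bar, 14 mm thick, 66 mm long along the case's x, 85 mm from the lever's axis; it can be pushed down from above. Fully down its centre is 20 mm above the bench
- claw (a joint): angle in rad of the claw, pivoted in the lever 28 mm from the lever's axis: 0 leaning outwards (start), growing as it swings in to the lid; about 0.85 resting on the keeper bar with the lever up, 1.85 latched. It swings freely and falls by its own weight, outwards to 0 or, past upright (joint above 0.3), inwards. Hook it after the lid is shut and before the lever goes down, which pulls it tight
- claw_tab (a point): top end of the claw's orange tab (24 mm along the case's x, 8 mm thick, 28 mm tall), 103 mm from the claw's pivot; can be pushed or pinched from above. At the start about 185 mm above the bench, 80 to 90 mm outside the case's -y face; hooked with the lever up, 173 mm above the bench, over the lid's edge
- claw_tip (a point): end of the hook's downturned lip, 18 mm wide, which must come down on the lid side (+y) of the keeper bar
- station: fixed white gas regulator block, 220 (x) x 100 (y) x 40 mm high. Origin on the bench; the block reaches from local x = -115 to +105 mm. The knob stands on its top at local x = -60 mm, the guard is parked at x = +50 mm
- knob (a joint): knob angle in rad, growing clockwise seen from above: 0 points to the station's +x, 1.571 to its -y, 3.142 to its -x, where the red mark is; 0.3 to 1.1 at the start, stops at 0 and 4.2; stays where left (0.06 N m)
- knob_grip (a point): point on the knob's axis at the height to grip, 67 mm above the bench: the grip is a black bar 42 x 12 mm, 24 mm tall (53 to 77 mm above the bench), on a round foot of 46 mm, the bar lying along the white pointer line on its top
- mark (a point): the red mark on the white dial, 29 mm from the knob's axis
- guard (a joint): travel of the yellow lock guard in m towards the station's -x: 0 to 0.015 at the start (parked), 0.110 at the stop, over the knob; 1.5 N of friction
- guard_tab (a point): centre of the black tab on the guard, 12 (x) x 26 (y) x 22 mm tall, its middle 99 mm above the bench, to push or pinch. The guard is a yellow channel 66 mm long, 62 mm wide, its roof 88 mm above the bench, open at both ends; the tab stands 22 mm behind (+x of) its middle
- petri: bystander, to be left alone: white flat round dish, 90 mm across, 14 mm high; origin at its underside
- vial_a: bystander, to be left alone: small glass vial with white cap, 32 mm across, 65 mm high; origin at its underside
- vial_b: bystander, to be left alone: a second such vial; origin at its underside
- stopper: bystander, to be left alone: blue conical stopper, 38 mm across, 35 mm high; origin at its underside
- washbottle: bystander, to be left alone: white bottle with red cap, 66 mm across, 150 mm high; origin at its underside
- spatula: bystander, to be left alone: lab spatula lying flat; origin at its underside

How it is judged:
On the way, in this order (a step that is already met when the one before it is completed fails the run):
1. every jar present stands upright on the case's floor, the lid still open (x of jar1 in the frame of case between -0.108 and 0.108 m and y of jar1 in the frame of case between -0.037 and 0.037 m and z of jar1 in the frame of case between 0.042 and 0.054 m and angle between each of jar1, jar2, jar3, jar4's own z axis and vertical below 0.12 rad and x of jar2 in the frame of case between -0.108 and 0.108 m and y of jar2 in the frame of case between -0.037 and 0.037 m and z of jar2 in the frame of case between 0.042 and 0.054 m and x of jar3 in the frame of case between -0.108 and 0.108 m and y of jar3 in the frame of case between -0.037 and 0.037 m and z of jar3 in the frame of case between 0.042 and 0.054 m and x of jar4 in the frame of case between -0.108 and 0.108 m and y of jar4 in the frame of case between -0.037 and 0.037 m and z of jar4 in the frame of case between 0.042 and 0.054 m and value of joint lid above 0.5 rad), for 0.2 s.
2. the lid is fully shut (value of joint lid below 0.03 rad), for 0.2 s.
3. the claw is hooked over the keeper bar, the lever still up (y of claw_tip in the frame of keeper between 0.004 and 0.022 m and z of claw_tip in the frame of keeper between -0.014 and 0.008 m and value of joint lid below 0.03 rad and value of joint lever below 0.5 rad), for 0.2 s.
4. the lever is down over centre with the claw on the keeper (y of claw_tip in the frame of keeper between 0.004 and 0.022 m and z of claw_tip in the frame of keeper between -0.014 and 0.008 m and value of joint lever above 1.5 rad and value of joint lid below 0.03 rad), for 0.2 s.
5. the knob's pointer stands at the red mark, the guard still clear of it (value of joint knob between 3.012 and 3.272 rad and value of joint guard below 0.04 m), for 0.2 s.
6. the guard is all the way over the knob (value of joint guard above 0.102 m), for 0.2 s.
At the end, for the whole second after the job is handed in: Every jar present upright (7 degrees) on the case floor; lid shut (0.03 rad); claw lip behind the keeper bar and lever at its stop (joint above 1.50); pointer within 0.13 rad of the red mark; guard within 8 mm of its stop over the knob (all of step 4 and x of jar1 in the frame of case between -0.108 and 0.108 m and y of jar1 in the frame of case between -0.037 and 0.037 m and z of jar1 in the frame of case between 0.042 and 0.054 m and angle between each of jar1, jar2, jar3, jar4's own z axis and vertical below 0.12 rad and x of jar2 in the frame of case between -0.108 and 0.108 m and y of jar2 in the frame of case between -0.037 and 0.037 m and z of jar2 in the frame of case between 0.042 and 0.054 m and x of jar3 in the frame of case between -0.108 and 0.108 m and y of jar3 in the frame of case between -0.037 and 0.037 m and z of jar3 in the frame of case between 0.042 and 0.054 m and x of jar4 in the frame of case between -0.108 and 0.108 m and y of jar4 in the frame of case between -0.037 and 0.037 m and z of jar4 in the frame of case between 0.042 and 0.054 m and value of joint knob between 3.012 and 3.272 rad and value of joint guard above 0.102 m); the robot touches nothing.
It fails at once if another thing on the bench is moved by more than 30 mm (distance of any of petri, vial_a, vial_b, stopper, washbottle, spatula from where it was at the start of the episode above 0.03 m).
Of jar1, jar2, jar3, jar4 only 2 to 3 are there at a start; the rules pass over those that are not, and their reading is None.
At some moment in a run one of jar1, jar2, jar3, jar4 may be knocked a few centimetres aside while the robot is not near it.
It also fails if it takes over 192 s, if anything falls off the work surface, if the arm or the gripper's body presses on something with over 40 N, if the wrist force passes 120 N, or if a joint passes its speed limit or range.

ROBOT

A 6-joint arm with a two-finger parallel gripper is mounted at the origin on the work surface. World frame = base frame: x ahead of the robot, y to its left, z up, the work surface at z = 0. Lengths are in m, angles in rad, forces in N, time in s.
With the tool pointing down it reaches from about 0.35 to 0.775 m from the base axis. Payload 7.3 kg.
Tool frame: the origin (TCP) lies at the very end of the fingers, on their centre line; the grasp point (between the pads) lies 19 mm behind it; z points along the fingers, y is the direction in which the jaws open and shut (so a half turn about z gives the same grasp; the last joint's range is limited). The gripper opens to 92 mm and grips with 3 to 60 N. Pads are 19 mm wide; open, the fingers measure 130 mm over their backs; the gripper's body (75 mm by 190 mm) begins 47 mm behind the grasp point.
Start: joints at [1.074, 0.342, 1.524, -0, 1.275, -0.146], TCP at [0.18, 0.493, 0.227] pointing down, gripper open.
Joint ranges: [-2.53, 2.53], [-0.77, 2.02], [0.04, 2.7], [-1, 4.14], [0.28, 2.66], [-3.11, 3.11]. Speed limits (rad/s): [2.57, 2.57, 3.14, 3.14, 3.14, 3.14].

INTERFACE

Orientations are given as a unit quaternion [x, y, z, w].
In Python, from rig import telemetry, cams, ticket gives the robot as it stands.
- The arm moves only by the tool play_rows, never from a script. Its arguments are lists of equal length, an entry for each row: "travel": the shift along the tool's x, y, z in m, a list of three; "twist": the turn, a rotation vector about the tool's x, y, z in rad, a list of three. In form: {"travel": [[dx, dy, dz], ...], "twist": [[rx, ry, rz], ...]}. A call has exactly 10 rows; each row is the pose to reach, as a shift and turn from the pose commanded when the call began, along the tool's axes at that moment; what a row does not reach only later rows make up. A row lasts 1/12 s, in which the tool goes at most 41.7 mm and 7.16 degrees, less where a joint would pass 70% of its speed; a pose out of reach is approached as far as the arm can. A call with a gripper value outside its range is refused whole. "claw" is the closure, from 0 (fully open) to 1 (shut), set as the call begins (left out, the last holds). The fingers move at their own pace and stop on an object; "grip_force" is the grip in N (left out, the last holds). Time passes only in rows, so rows that repeat a pose let the fingers close, or fill a call up. It gives the time, the measured TCP pose, the force and the opening at its end, in the units of the state.
- telemetry.read_state(): the state, without advancing time (a new reading comes with each control period).
- cams.camera(name): name is "scene" or "side" or "wrist"; returns the picture (400x640x3 uint8, red, green, blue); there is no depth.
- cams.get_calibration(name): a dict with "K" (3x3 intrinsics, pixels), "R" (3x3) and "t" (3): a world point X has camera coordinates R X + t. Camera axes: x right, y down, z forward; pixel columns grow to the right and rows downward; lengths in m; the calibration is good to about 2 mm. A picture is of the moment at which its call begins: read the wrist's pose just before it. get_calibration takes no time and is no camera call; for the wrist camera it gives the pose at the moment of the call.
- ticket.sign_off(): hands the job in, once; it reports no verdict.
Trained networks look in the newest picture that a camera, given by its name, has taken for a name from the list of things; names that differ only in an ending like _2 or _b are one class to them, and where a whole thing is asked for, a point or a joint stands for the part that bears it (a point fixed in the world has none). Each returns a list of dicts, best first, with "conf" (0 to 1); they miss things now and then, are a little off and sometimes report something else, mostly with a low value. They report only what shows in the picture. A call takes as long as a camera call.
- cams.recognise(camera, target): "rect" ([left, top, right, bottom] in pixels, round what is visible of it).
- cams.mark_of(camera, target): "at" ([row, column] in pixels: a listed point, or the origin of a listed thing).
The state is a dict: "time": time; "qpos": joint angles; "joint_velocities": joint speeds; "joint_torque": joint torques, N m; "eef_pos": TCP position; "eef_rot": TCP orientation; "wrist_force": force on the tool from outside, world axes, zero at the start; "ft_torque": the same for the moment, N m; "grip_width": opening from 0.0 (shut) to 1.0 (fully open).
Only numpy, scipy, OpenCV 4.12 (cv2) and the standard library are available. Lean on these libraries where they do the work, as an engineer would, in place of code of your own. Each camera call takes 0.05 s, during which the arm holds its last target. There are 200 camera calls.

## Working session

There is one attempt and no reset: what is moved stays moved. The work goes in short steps, Python scripts to look and compute and a tool call to move; the robot and the scene stay as the last step left them, time stands still between calls to the robot, and variables do not carry over. Pictures are saved under pics/ and viewed, about 12 in all and at most 16, crops included, and the job is handed in when it is done.

Besides the shell and the picture viewer there is one more tool, called after ">>>" by a JSON object that holds its "fn" and its "kwargs". play_rows: Moves the arm, as the interface text tells. Its arguments: {"type":"object","properties":{"travel":{"type":"array"},"twist":{"type":"array"},"claw":{"type":"number"},"grip_force":{"type":"number"}},"required":["travel","twist"]}

```bash
ls; mkdir -p pics
python3 - <<'E'
from rig import telemetry, cams
import cv2, numpy as np
s=telemetry.read_state();print(s['time'],s['eef_pos'],s['eef_rot'],s['grip_width'])
for c in ['scene','side']:
    im=cams.camera(c);cv2.imwrite(f'pics/{c}0.png',im[:,:,::-1])
    k=cams.get_calibration(c);print(c,np.array(k['K']).round(1).tolist(),(-np.array(k['R']).T@np.array(k['t'])).round(3))
    for n in ['jar1','jar2','jar3','jar4','case','keeper','lever_grip','claw_tab','claw_tip','station','knob_grip','mark','guard_tab','washbottle','vial_a','stopper','petri','spatula']:
        print(n,[(round(d['conf'],2),np.round(d['at']).astype(int).tolist()) for d in cams.mark_of(c,n)][:2])
E
```

```text
pics
0.0 [0.18019471 0.49266766 0.22604549] [ 1.74523358e-01  9.84652724e-01 -7.42262749e-04 -2.44419817e-04] 1.0021988896173575
scene [[370.6, 0.0, 320.2], [0.0, 370.6, 197.7], [0.0, 0.0, 1.0]] [1.46  0.099 0.823]
jar1 [(0.77, [208, 252]), (0.65, [214, 221])]
jar2 [(0.77, [208, 252]), (0.65, [214, 221])]
jar3 [(0.77, [208, 252]), (0.65, [214, 221])]
jar4 [(0.77, [208, 252]), (0.65, [214, 221])]
case [(0.86, [227, 312]), (0.59, [180, 268])]
keeper [(0.91, [162, 347])]
lever_grip [(0.73, [189, 269])]
claw_tab [(0.59, [184, 268])]
claw_tip [(0.6, [191, 274])]
station [(0.76, [224, 419])]
knob_grip [(0.63, [194, 418])]
mark [(0.62, [198, 413]), (0.49, [226, 419])]
guard_tab [(0.68, [213, 425])]
washbottle [(0.77, [286, 369])]
vial_a [(0.66, [202, 374]), (0.46, [195, 294])]
stopper [(0.67, [184, 390])]
petri [(0.88, [269, 210]), (0.26, [225, 419])]
spatula [(0.63, [191, 436]), (0.23, [193, 288])]
side [[506.1, 0.0, 324.8], [0.0, 506.1, 198.2], [0.0, 0.0, 1.0]] [0.383 1.162 1.04 ]
jar1 [(0.76, [187, 353]), (0.68, [168, 356])]
jar2 [(0.76, [187, 353]), (0.68, [168, 356])]
jar3 [(0.76, [187, 353]), (0.68, [168, 356])]
jar4 [(0.76, [187, 353]), (0.68, [168, 356])]
case [(0.56, [230, 317])]
keeper [(0.82, [178, 312]), (0.62, [283, 367])]
lever_grip [(0.81, [167, 332]), (0.38, [166, 277])]
claw_tab [(0.72, [154, 332])]
claw_tip [(0.6, [170, 330])]
station [(0.56, [320, 316])]
knob_grip [(0.86, [305, 340])]
mark [(0.8, [314, 352]), (0.16, [170, 330])]
guard_tab [(0.88, [291, 291])]
washbottle [(0.68, [258, 230]), (0.26, [354, 390])]
vial_a [(0.77, [282, 370]), (0.74, [210, 379])]
stopper [(0.62, [169, 356]), (0.57, [307, 395])]
petri [(0.84, [169, 277]), (0.55, [306, 396])]
spatula [(0.58, [357, 392]), (0.39, [303, 342])]
```

Run:
```python
import cv2
a=cv2.imread('pics/scene0.png')[130:310,180:460]; cv2.imwrite('pics/s1.png',cv2.resize(a,None,fx=2.85,fy=2.85,interpolation=cv2.INTER_CUBIC))
a=cv2.imread('pics/side0.png')[120:380,200:420]; cv2.imwrite('pics/s2.png',cv2.resize(a,None,fx=2.3,fy=2.3,interpolation=cv2.INTER_CUBIC))
```

```text
(no output)
```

View pics/s1.png

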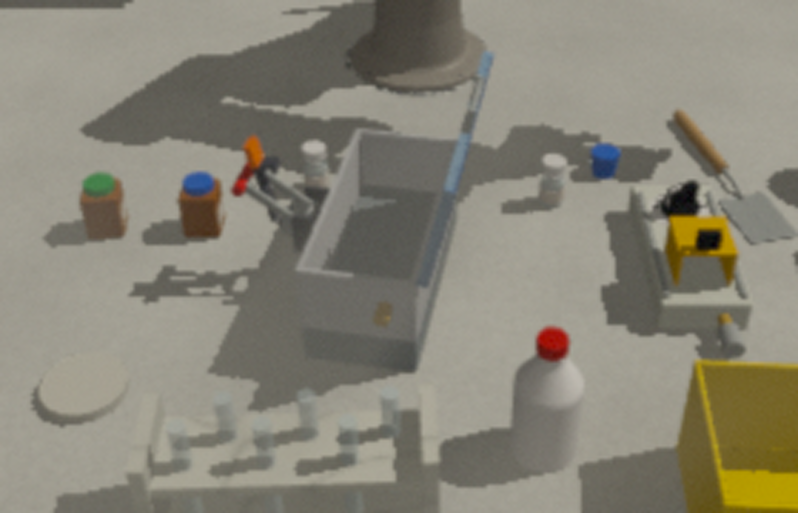

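View pics/s2.png

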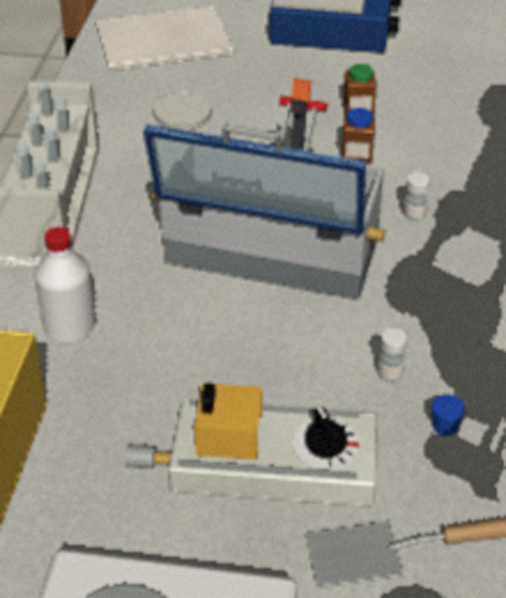

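Two jars show: green (jar2) and blue (jar1), left of the case near crop px (100,205) and (200,205). The lid leans to +y, the lever is on the -y side, and the red mark is towards the robot.

```bash
cat > h.py <<'E'
from rig import telemetry, cams
import cv2, numpy as np
from scipy.spatial.transform import Rotation as R
def cal(c):
    k=cams.get_calibration(c);return [np.array(k[a],float) for a in('K','R','t')]
def ray(c,rc):
    K,Rm,t=c;d=Rm.T@np.linalg.inv(K)@np.array([rc[1],rc[0],1.]);return -Rm.T@t,d/np.linalg.norm(d)
def onz(c,rc,z):
    o,d=ray(c,rc);return o+d*(z-o[2])/d[2]
def tri(obs):
    A=0;b=0
    for c,rc in obs:
        o,d=ray(c,rc);P=np.eye(3)-np.outer(d,d);A=A+P;b=b+P@o
    X=np.linalg.solve(A,b);return X,max(np.linalg.norm((np.eye(3)-np.outer(d,d))@(X-o)) for o,d in[ray(c,rc) for c,rc in obs])
def proj(c,X):
    K,Rm,t=c;p=K@(Rm@np.asarray(X)+t);return p[:2]/p[2]  # col,row
def delta(pos,yaw,tilt=None):
    """shift/twist in tool axes to reach TCP pos, tool down, with jaw(y) axis at world angle yaw (mod pi)"""
    s=telemetry.read_state();r=R.from_quat(s['eef_rot']);p=np.array(s['eef_pos'])
    best=None
    for k in(0,np.pi):
        y=np.array([np.cos(yaw+k),np.sin(yaw+k),0]);z=np.array([0,0,-1.]);M=np.c_[np.cross(y,z),y,z]
        tw=(r.inv()*R.from_matrix(M)).as_rotvec()
        if best is None or np.linalg.norm(tw)<np.linalg.norm(best):best=tw
    print('t',round(s['time'],2),'p',p.round(4),'F',np.round(s['wrist_force'],1),'g',round(s['grip_width'],3),'q',np.round(s['qpos'],2))
    print(' shift',r.inv().apply(np.array(pos)-p).round(4),'twist',best.round(3))
    J=r.as_matrix()[:,1];print(' jaw ang',round(np.arctan2(J[1],J[0]),3))
E
python3 - <<'E'
from h import *
S,D=cal('scene'),cal('side')
pts=dict(keeper=([162,347],[178,312]),lever=([189,269],[167,332]),ctab=([184,268],[154,332]),ctip=([191,274],[170,330]),knob=([194,418],[305,340]),mark=([198,413],[314,352]),gtab=([213,425],[291,291]))
for n,(a,b) in pts.items():
    X,e=tri([(S,a),(D,b)]);print(n,X.round(3),round(e,3))
for n,z,a in [('jarA',0,[208,252]),('jarB',0,[214,221]),('case',0,[227,312]),('station',0,[224,419])]: print(n,onz(S,a,z).round(3))
for n,z,a in [('jar1',0,[187,353]),('jar2',0,[168,356]),('case',0,[230,317]),('station',0,[320,316]),('vial',0,[282,370]),('vial',0,[210,379]),('stopper',0,[307,395]),('wash',0,[258,230]),('petri',0,[169,277])]: print('side',n,onz(D,a,z).round(3))
# outlined case corners in crop pix (scene, /2.85 + offset)
f=lambda x,y:[y/2.85+130,x/2.85+180]
for n,p,z in [('top -x-y',f(360,130),.125),('top +x-y',f(300,268),.125),('top +x+y',f(420,283),.125),('bot +x-y',f(308,357),0),('bot +x+y',f(412,370),0)]: print(n,onz(S,p,z).round(3))
g=lambda x,y:[y/2.3+120,x/2.3+200]
for n,p,z in [('bot +x+y',g(165,267),0),('bot -x+y',g(358,297),0),('st +x+y',g(172,492),0),('st -x+y',g(375,500),0)]: print('side',n,onz(D,p,z).round(3))
E
```

```text
keeper [0.543 0.095 0.266] 0.001
lever [ 0.515 -0.149  0.14 ] 0.003
ctab [ 0.521 -0.153  0.175] 0.007
ctip [ 0.52  -0.133  0.138] 0.002
knob [0.432 0.341 0.074] 0.007
mark [0.402 0.333 0.035] 0.006
gtab [0.557 0.339 0.097] 0.002
jarA [ 0.435 -0.243  0.   ]
jarB [ 0.474 -0.345  0.   ]
case [ 0.526 -0.017  0.   ]
station [0.493 0.342 0.   ]
side jar1 [ 0.45  -0.238  0.   ]
side jar2 [ 0.45  -0.354  0.   ]
side case [0.541 0.001 0.   ]
side station [0.495 0.343 0.   ]
side vial [0.366 0.193 0.   ]
side vial [ 0.356 -0.126  0.   ]
side stopper [0.296 0.272 0.   ]
side wash [0.773 0.159 0.   ]
side petri [ 0.731 -0.304  0.   ]
top -x-y [ 0.404 -0.044  0.125]
top +x-y [ 0.659 -0.078  0.125]
top +x+y [0.676 0.045 0.125]
bot +x-y [ 0.662 -0.078 -0.   ]
bot +x+y [0.674 0.035 0.   ]
side bot +x+y [0.674 0.049 0.   ]
side bot -x+y [0.416 0.068 0.   ]
side st +x+y [0.59 0.4  0.  ]
side st -x+y [0.372 0.38  0.   ]
```

View pics/scene0.png

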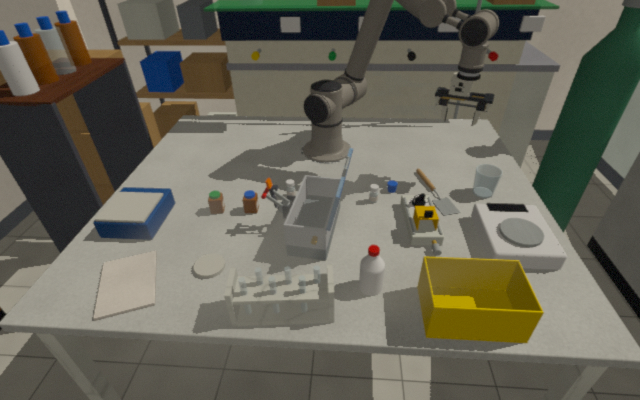

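>>> {"fn": "play_rows", "kwargs": {"travel": [[-0.1,-0.06,-0.174],[-0.289,-0.206,-0.174],[-0.289,-0.206,-0.174],[-0.289,-0.206,-0.174],[-0.289,-0.206,-0.174],[-0.289,-0.206,-0.174],[-0.289,-0.206,-0.174],[-0.289,-0.206,-0.174],[-0.289,-0.206,-0.174],[-0.289,-0.206,-0.174]], "twist": [[0,0,0.6],[0,0,0.6],[0,0,0.6],[0,0,0.6],[0,0,0.6],[0,0,0.6],[0,0,0.6],[0,0,0.6],[0,0,0.6],[0,0,0.6]]}}

```text
time: 2.73
eef_pos: [0.3825, 0.1976, 0.4025]
eef_rot: [0.459, 0.889, 0.001, 0.001]
wrist_force: [0.1, 0.4, 0.7]
grip_width: 0.998
```

Run:
```python
from h import *
delta([0.44,-0.17,0.36],-0.12)
k=cals=cal('wrist'); print((-k[1].T@k[2]).round(3), k[1].round(2).tolist(), k[0].round(0).tolist())
```

```text
t 2.73 p [0.3825 0.1976 0.4025] F [0.1 0.4 0.7] g 0.998 q [ 0.3   0.08  1.39 -0.    1.67 -0.32]
 shift [-0.3328 -0.1663  0.0426] twist [0.003 0.001 0.738]
 jaw ang 0.618
[0.34  0.255 0.561] [[0.82, 0.58, 0.0], [0.56, -0.79, 0.27], [0.16, -0.22, -0.96]] [[280.0, 0.0, 321.0], [0.0, 280.0, 198.0], [0.0, 0.0, 1.0]]
```

>>> {"fn": "play_rows", "kwargs": {"travel": [[-0.333,-0.166,0.043],[-0.333,-0.166,0.043],[-0.333,-0.166,0.043],[-0.333,-0.166,0.043],[-0.333,-0.166,0.043],[-0.333,-0.166,0.043],[-0.333,-0.166,0.043],[-0.333,-0.166,0.043],[-0.333,-0.166,0.043],[-0.333,-0.166,0.043]], "twist": [[0,0,0.74],[0,0,0.74],[0,0,0.74],[0,0,0.74],[0,0,0.74],[0,0,0.74],[0,0,0.74],[0,0,0.74],[0,0,0.74],[0,0,0.74]]}}

```text
time: 3.57
eef_pos: [0.4394, -0.1734, 0.3557]
eef_rot: [0.75, 0.661, -0.001, -0.0]
wrist_force: [-0.7, -0.5, -0.7]
grip_width: 1.002
```

Run:
```python
from h import *
delta([0.44,-0.24,0.2],-0.12)
k=cal('wrist');im=cams.camera('wrist');cv2.imwrite('pics/w1.png',im[:,:,::-1])
for n in ['jar1','vial_a','lever_grip','claw_tab','claw_tip','case']:
    for d in cams.mark_of('wrist',n)[:3]:
        z=dict(lever_grip=.14,claw_tab=.185).get(n,0)
        print(n,round(d['conf'],2),np.round(d['at']),onz(k,d['at'],z).round(3))
for d in cams.recognise('wrist','jar1')[:3]: print(d)
```

```text
t 3.57 p [ 0.4394 -0.1734  0.3557] F [-0.7 -0.5 -0.7] g 1.002 q [-0.54  0.17  1.4  -0.    1.57 -0.41]
 shift [-0.0658  0.0094  0.1558] twist [-0.002  0.001 -0.006]
 jaw ang -0.126
jar1 0.87 [193. 327.] [ 0.44  -0.236  0.   ]
jar1 0.76 [252. 337.] [ 0.446 -0.361  0.   ]
vial_a 0.75 [ 52. 373.] [ 0.546 -0.005  0.   ]
lever_grip 0.95 [157. 380.] [ 0.518 -0.16   0.14 ]
claw_tab 0.87 [154. 387.] [ 0.519 -0.15   0.185]
claw_tip 0.63 [129. 382.] [ 0.552 -0.132  0.   ]
case 0.76 [ 54. 372.] [ 0.545 -0.008  0.   ]
{'rect': [325.0, 239.6, 350.8, 258.2], 'conf': 0.72}
{'rect': [314.9, 184.1, 347.5, 220.1], 'conf': 0.56}
{'rect': [271.2, 1.2, 499.9, 162.1], 'conf': 0.54}
```

View pics/w1.png

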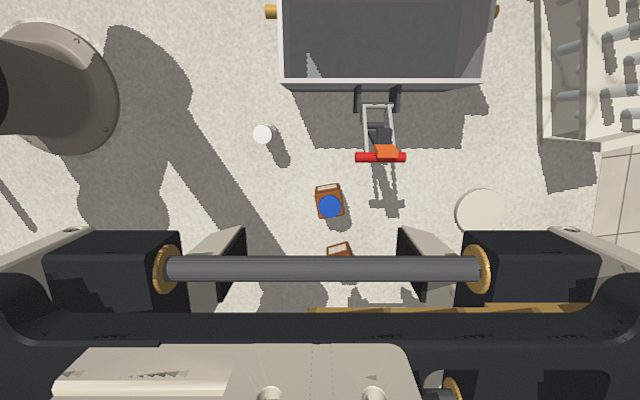

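Blue jar at (330,202), green jar at (338,255) half hidden by the gripper, case edge row 82 from col 278 to 485, lever and claw at (380,155).

Run:
```python
from h import *
k=cal('wrist')
a=cv2.imread('pics/w1.png')[170:270,270:400];cv2.imwrite('pics/w1c.png',cv2.resize(a,None,fx=6,fy=6,interpolation=cv2.INTER_CUBIC))
A,B=onz(k,[81,278],.125),onz(k,[81,486],.125);print(A.round(3),B.round(3),np.arctan2(*(B-A)[1::-1]),np.linalg.norm(B-A))
print(onz(k,[204,330],.074))
```

```text
[ 0.397 -0.04   0.125] [ 0.667 -0.072  0.125] -0.11856096320238382 0.27095921672824763
[ 0.44619131 -0.229619    0.074     ]
```

View pics/w1c.png

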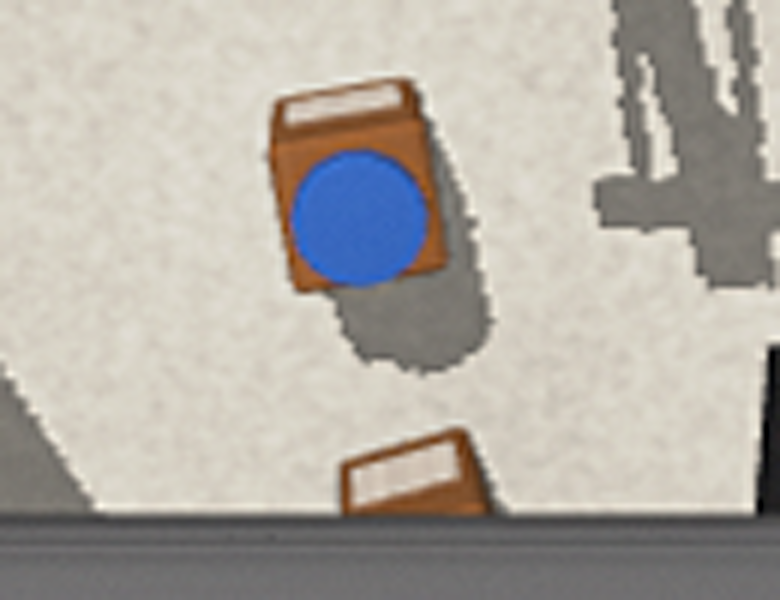

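Crop: blue jar's shoulder corners (273,143),(432,118),(297,290),(447,266). The green jar's far bottom edge runs from (342,463) to (463,428).

Run:
```python
from h import *
k=cal('wrist');f=lambda x,y:[y/6+170-.4,x/6+270-.4]
P=[onz(k,f(*p),.062) for p in[(273,143),(432,118),(447,266),(297,290)]]
print(np.mean(P,0).round(4),[round(float(np.arctan2(*(b-a)[1::-1])),3) for a,b in[(P[0],P[1]),(P[3],P[2]),(P[3],P[0]),(P[2],P[1])]],np.linalg.norm(P[1]-P[0]))
a,b=onz(k,f(342,463),0),onz(k,f(463,428),0);u=(b-a)/np.linalg.norm(b-a);n=np.array([u[1],-u[0],0]);yaw=np.arctan2(u[1],u[0])
print(a,b,yaw,np.linalg.norm(b-a),(a+b)/2+n*.023)
A=np.mean(P,0);y=np.arctan2(*(P[1]-P[0])[1::-1]);delta([A[0],A[1],.12],y);delta([A[0],A[1],.025],y)
```

```text
[ 0.4462 -0.2329  0.062 ] [0.042, 0.049, 1.603, 1.57] 0.04492596703899276
[ 0.42936557 -0.34049518  0.        ] [ 0.47087701 -0.33264318  0.        ] 0.1869440549400344 0.04224752298948446 [ 0.454396   -0.35916844  0.        ]
t 3.97 p [ 0.4395 -0.166   0.3582] F [ 0.1 -0.4 -1.1] g 0.999 q [-0.52  0.17  1.4   0.    1.57 -0.41]
 shift [-0.0656  0.0143  0.2383] twist [ 0.001  0.    -0.16 ]
 jaw ang -0.118
t 3.97 p [ 0.4395 -0.166   0.3582] F [ 0.1 -0.4 -1.1] g 0.999 q [-0.52  0.17  1.4   0.    1.57 -0.41]
 shift [-0.0655  0.0142  0.3333] twist [ 0.001  0.    -0.16 ]
 jaw ang -0.118
```

>>> {"fn": "play_rows", "kwargs": {"travel": [[-0.04,0.008,0.0],[-0.071,0.015,0.03],[-0.071,0.015,0.23],[-0.071,0.015,0.23],[-0.071,0.015,0.23],[-0.071,0.015,0.23],[-0.071,0.015,0.23],[-0.071,0.015,0.23],[-0.071,0.015,0.23],[-0.071,0.015,0.23]], "twist": [[0,0,-0.1],[0,0,-0.155],[0,0,-0.155],[0,0,-0.155],[0,0,-0.155],[0,0,-0.155],[0,0,-0.155],[0,0,-0.155],[0,0,-0.155],[0,0,-0.155]]}}

```text
time: 4.8
eef_pos: [0.4472, -0.2399, 0.1299]
eef_rot: [0.694, 0.72, 0.0, 0.002]
wrist_force: [-0.5, -0.4, 0.5]
grip_width: 0.999
```

Run:
```python
from h import *
delta([0.446,-0.238,.028],.035)
cams.camera('scene');delta([0.446,-0.238,.028],.035)
S=cal('scene')
for d in cams.mark_of('scene','jar1')[:3]: print(d['conf'],d['at'],onz(S,d['at'],0).round(3))
delta([0.446,-0.238,.028],.035)
```

```text
t 4.8 p [ 0.4472 -0.2399  0.1299] F [-0.5 -0.4  0.5] g 0.999 q [-0.64  0.41  1.71  0.    1.01 -0.68]
 shift [ 0.0022 -0.0014  0.1019] twist [0.003 0.002 0.001]
 jaw ang 0.036
t 4.85 p [ 0.4474 -0.2402  0.1304] F [ 0.1 -0.   0.8] g 0.999 q [-0.64  0.41  1.71  0.    1.01 -0.68]
 shift [ 0.0025 -0.0017  0.1024] twist [0.004 0.003 0.001]
 jaw ang 0.036
0.86 [207.9, 249.1] [ 0.434 -0.253  0.   ]
0.77 [212.9, 218.7] [ 0.468 -0.355  0.   ]
t 4.9 p [ 0.4474 -0.2403  0.1304] F [-0.9 -0.7  0.5] g 1.0 q [-0.64  0.41  1.71  0.    1.01 -0.68]
 shift [ 0.0026 -0.0017  0.1024] twist [0.004 0.003 0.001]
 jaw ang 0.036
```

>>> {"fn": "play_rows", "kwargs": {"travel": [[0.002,-0.0015,0.03],[0.002,-0.0015,0.06],[0.002,-0.0015,0.085],[0.002,-0.0015,0.1],[0.002,-0.0015,0.1],[0.002,-0.0015,0.1],[0.002,-0.0015,0.1],[0.002,-0.0015,0.1],[0.002,-0.0015,0.1],[0.002,-0.0015,0.1]], "twist": [[0,0,0],[0,0,0],[0,0,0],[0,0,0],[0,0,0],[0,0,0],[0,0,0],[0,0,0],[0,0,0],[0,0,0]]}}

```text
time: 5.73
eef_pos: [0.4448, -0.2379, 0.0287]
eef_rot: [0.695, 0.719, 0.0, 0.001]
wrist_force: [0.3, 0.2, 0.2]
grip_width: 1.0
```

>>> {"fn": "play_rows", "kwargs": {"travel": [[0,0,0],[0,0,0],[0,0,0],[0,0,0],[0,0,0],[0,0,0],[0,0,0],[0,0,-0.002],[0,0,-0.004],[0,0,-0.006]], "twist": [[0,0,0],[0,0,0],[0,0,0],[0,0,0],[0,0,0],[0,0,0],[0,0,0],[0,0,0],[0,0,0],[0,0,0]], "claw": 1, "grip_force": 30}}

```text
time: 6.57
eef_pos: [0.444, -0.2374, 0.0337]
eef_rot: [0.695, 0.719, 0.0, -0.0]
wrist_force: [-0.0, 0.2, -3.2]
grip_width: 0.501
```

Run:
```python
from h import *
c=np.array([.539,-.002]);u=np.array([np.cos(-.119),np.sin(-.119)])
p=c+u*.05
print(p)
delta([.446,-.24,.235],.036)
delta([p[0],p[1],.235],-.119)
```

```text
[ 0.58864639 -0.00793597]
t 6.57 p [ 0.444  -0.2374  0.0337] F [-0.   0.2 -3.2] g 0.501 q [-0.64  0.55  1.81  0.    0.78 -0.68]
 shift [-0.0026  0.0018 -0.2013] twist [-0.    -0.001 -0.001]
 jaw ang 0.035
t 6.57 p [ 0.444  -0.2374  0.0337] F [-0.   0.2 -3.2] g 0.501 q [-0.64  0.55  1.81  0.    0.78 -0.68]
 shift [ 0.2243  0.1525 -0.2013] twist [-0.001 -0.     0.154]
 jaw ang 0.035
```

>>> {"fn": "play_rows", "kwargs": {"travel": [[0,0,-0.04],[0,0,-0.08],[0,0,-0.12],[0,0,-0.16],[0,0,-0.2],[0.02,0.014,-0.215],[0.05,0.034,-0.215],[0.083,0.056,-0.215],[0.116,0.079,-0.215],[0.15,0.102,-0.215]], "twist": [[0,0,0],[0,0,0],[0,0,0],[0,0,0],[0,0,0],[0,0,0.05],[0,0,0.08],[0,0,0.1],[0,0,0.13],[0,0,0.154]]}}

```text
time: 7.4
eef_pos: [0.5413, -0.0826, 0.2489]
eef_rot: [0.749, 0.663, 0.0, 0.0]
wrist_force: [1.8, -1.0, -2.1]
grip_width: 0.502
```

Run:
```python
from h import *
delta([.5886,-.008,.235],-.119)
```

```text
t 7.4 p [ 0.5413 -0.0826  0.2489] F [ 1.8 -1.  -2.1] g 0.502 q [-0.29  0.37  1.42  0.    1.35 -0.17]
 shift [0.0798 0.038  0.0139] twist [ 0.     0.    -0.002]
 jaw ang -0.121
```

>>> {"fn": "play_rows", "kwargs": {"travel": [[0.03,0.014,0],[0.06,0.028,0],[0.08,0.038,0],[0.08,0.038,0],[0.08,0.038,0],[0.08,0.038,0],[0.08,0.038,0],[0.08,0.038,0],[0.08,0.038,0],[0.08,0.038,0]], "twist": [[0,0,0],[0,0,0],[0,0,0],[0,0,0],[0,0,0],[0,0,0],[0,0,0],[0,0,0],[0,0,0],[0,0,0]]}}

```text
time: 8.23
eef_pos: [0.5879, -0.0099, 0.2489]
eef_rot: [0.748, 0.663, 0.0, 0.0]
wrist_force: [0.1, -0.5, -3.0]
grip_width: 0.499
```

Run:
```python
from h import *
delta([.5886,-.008,.08],-.119)
k=cal('wrist');im=cams.camera('wrist')[:,:,::-1].copy()
S=cal('scene');im2=cams.camera('scene')[:,:,::-1].copy()
c=np.array([.539,-.002]);yaw=-.119;Rz=np.array([[np.cos(yaw),-np.sin(yaw)],[np.sin(yaw),np.cos(yaw)]])
for kk,i in((k,im),(S,im2)):
  for sx,sy,z in[(-.1325,-.062,.125),(.1325,-.062,.125),(.1325,.062,.125),(-.1325,.062,.125),(.1325,-.062,0),(.1325,.062,0),(-.1325,-.062,0)]:
    p=c+Rz@np.array([sx,sy]);q=proj(kk,[p[0],p[1],z])
    cv2.circle(i,tuple(int(v) for v in q.round()),2,(255,0,255),-1)
b=cv2.resize(im2[150:280,220:420],(800,520),interpolation=cv2.INTER_CUBIC)
cv2.imwrite('pics/w2.png',im);cv2.imwrite('pics/s3.png',b)
```

```text
t 8.23 p [ 0.5879 -0.0099  0.2489] F [ 0.1 -0.5 -3. ] g 0.499 q [-0.15  0.44  1.3   0.    1.39 -0.03]
 shift [0.0019 0.0004 0.1689] twist [ 0.    -0.    -0.001]
 jaw ang -0.12
```

View pics/w2.png

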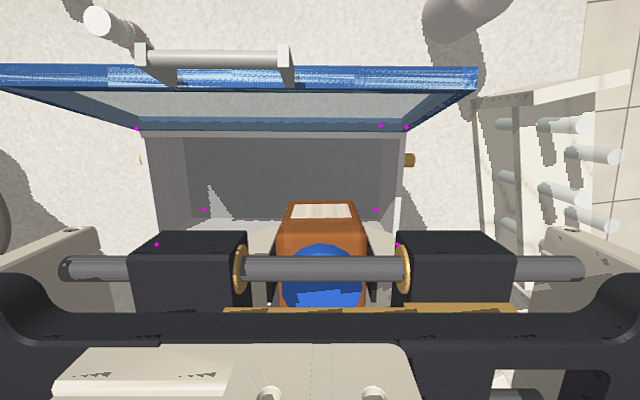

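View pics/s3.png

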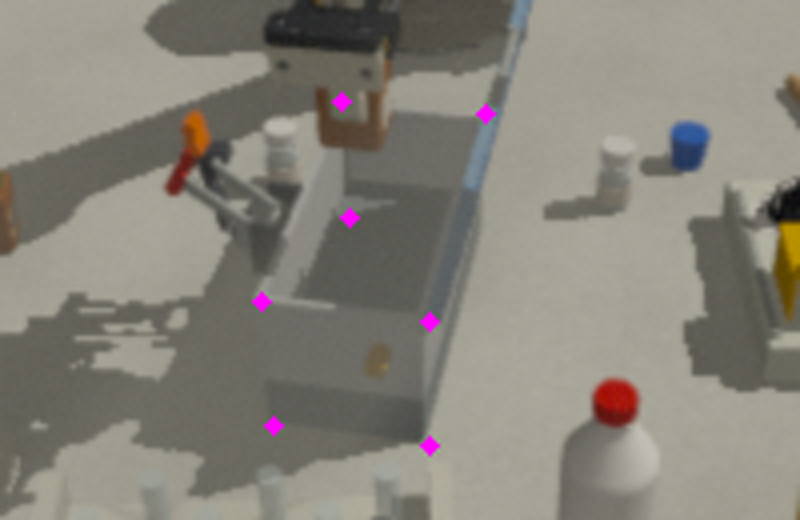

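Markers match the case corners to a few px in both views; the jar hangs free above the opening at about (322,250) in the wrist picture.

>>> {"fn": "play_rows", "kwargs": {"travel": [[0.002,0,0.035],[0.002,0,0.07],[0.002,0,0.105],[0.002,0,0.135],[0.002,0,0.155],[0.002,0,0.165],[0.002,0,0.17],[0.002,0,0.172],[0.002,0,0.172],[0.002,0,0.172]], "twist": [[0,0,0],[0,0,0],[0,0,0],[0,0,0],[0,0,0],[0,0,0],[0,0,0],[0,0,0],[0,0,0],[0,0,0]]}}

```text
time: 9.17
eef_pos: [0.5894, -0.0073, 0.0782]
eef_rot: [0.748, 0.664, 0.001, 0.001]
wrist_force: [0.3, -0.2, -1.9]
grip_width: 0.504
```

Run:
```python
from h import *
delta([.5886,-.008,.0755],-.119)
```

```text
t 9.17 p [ 0.5894 -0.0073  0.0782] F [ 0.3 -0.2 -1.9] g 0.504 q [-0.14  0.61  1.53  0.    1.   -0.02]
 shift [-0.0008 -0.0007  0.0027] twist [ 0.003 -0.     0.   ]
 jaw ang -0.119
```

>>> {"fn": "play_rows", "kwargs": {"travel": [[0,0,0.001],[0,0,0.002],[0,0,0.0025],[0,0,0.0025],[0,0,0.0025],[0,0,0.0025],[0,0,0.0025],[0,0,0.0025],[0,0,0.0025],[0,0,0.0025]], "twist": [[0,0,0],[0,0,0],[0,0,0],[0,0,0],[0,0,0],[0,0,0],[0,0,0],[0,0,0],[0,0,0],[0,0,0]]}}

```text
time: 10.0
eef_pos: [0.5889, -0.0072, 0.0753]
eef_rot: [0.748, 0.664, 0.001, 0.001]
wrist_force: [-2.0, -0.0, 6.5]
grip_width: 0.501
```

>>> {"fn": "play_rows", "kwargs": {"travel": [[0,0,0],[0,0,0],[0,0,0],[0,0,0],[0,0,-0.02],[0,0,-0.05],[0,0,-0.09],[0,0,-0.13],[0,0,-0.165],[0,0,-0.165]], "twist": [[0,0,0],[0,0,0],[0,0,0],[0,0,0],[0,0,0],[0,0,0],[0,0,0],[0,0,0],[0,0,0],[0,0,0]], "claw": 0.35}}

```text
time: 10.83
eef_pos: [0.5915, -0.0075, 0.2473]
eef_rot: [0.748, 0.664, 0.005, 0.005]
wrist_force: [0.3, -0.3, 0.0]
grip_width: 0.652
```

Run:
```python
from h import *
delta([.454,-.31,.30],.187)
```

```text
t 10.83 p [ 0.5915 -0.0075  0.2473] F [ 0.3 -0.3  0. ] g 0.652 q [-0.14  0.44  1.31  0.    1.37 -0.02]
 shift [-0.3167 -0.0999 -0.054 ] twist [ 0.014  0.002 -0.306]
 jaw ang -0.119
```

Jar1 is down (contact at TCP 0.0753). Next, look over jar2.

>>> {"fn": "play_rows", "kwargs": {"travel": [[-0.04,-0.012,-0.03],[-0.08,-0.024,-0.053],[-0.12,-0.036,-0.053],[-0.16,-0.05,-0.053],[-0.2,-0.063,-0.053],[-0.24,-0.075,-0.053],[-0.28,-0.088,-0.053],[-0.317,-0.1,-0.053],[-0.317,-0.1,-0.053],[-0.317,-0.1,-0.053]], "twist": [[0,0,-0.05],[0,0,-0.1],[0,0,-0.15],[0,0,-0.2],[0,0,-0.25],[0,0,-0.306],[0,0,-0.306],[0,0,-0.306],[0,0,-0.306],[0,0,-0.306]], "claw": 0}}

```text
time: 11.67
eef_pos: [0.4498, -0.313, 0.2915]
eef_rot: [0.64, 0.768, -0.0, -0.0]
wrist_force: [-0.3, -0.9, -0.8]
grip_width: 1.003
```

Run:
```python
from h import *
delta([.454,-.366,.028],.187)
k=cal('wrist');im=cams.camera('wrist')[:,:,::-1]
for d in cams.mark_of('wrist','jar2')[:3]: print(round(d['conf'],2),np.round(d['at']),onz(k,d['at'],0).round(3))
d=cams.mark_of('wrist','jar2')[0]['at'];r,c=int(d[0]),int(d[1])
a=im[r-60:r+40,c-65:c+65];print(r-60,c-65)
cv2.imwrite('pics/w3.png',cv2.resize(a,None,fx=6,fy=6,interpolation=cv2.INTER_CUBIC))
import pickle;pickle.dump(k,open('k3.pkl','wb'))
```

```text
t 11.67 p [ 0.4498 -0.313   0.2915] F [-0.3 -0.9 -0.8] g 1.003 q [-0.75  0.34  1.34 -0.    1.46 -0.93]
 shift [-0.0529 -0.0053  0.2635] twist [-0.001 -0.    -0.005]
 jaw ang 0.182
0.93 [196. 317.] [ 0.451 -0.365  0.   ]
136 252
```

View pics/w3.png

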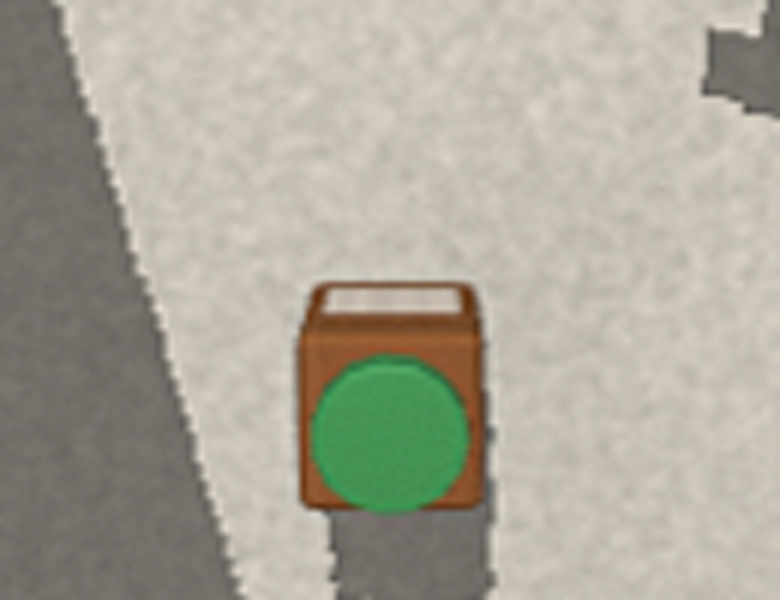

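Green jar sits squarely in the view at crop (391,420), aligned with the jaws.

>>> {"fn": "play_rows", "kwargs": {"travel": [[-0.035,-0.005,0.01],[-0.051,-0.007,0.04],[-0.051,-0.007,0.08],[-0.051,-0.007,0.12],[-0.051,-0.007,0.16],[-0.051,-0.007,0.2],[-0.051,-0.007,0.235],[-0.051,-0.007,0.258],[-0.051,-0.007,0.263],[-0.051,-0.007,0.263]], "twist": [[0,0,0],[0,0,0],[0,0,0],[0,0,0],[0,0,0],[0,0,0],[0,0,0],[0,0,0],[0,0,0],[0,0,0]]}}

```text
time: 12.65
eef_pos: [0.4543, -0.3593, 0.0278]
eef_rot: [0.637, 0.771, 0.0, -0.002]
wrist_force: [0.1, -0.4, -0.1]
grip_width: 1.002
```

>>> {"fn": "play_rows", "kwargs": {"travel": [[0,0,0],[0,0,0],[0,0,0],[0,0,0],[0,0,0],[0,0,0],[0,0,0],[0,0,-0.002],[0,0,-0.004],[0,0,-0.006]], "twist": [[0,0,0],[0,0,0],[0,0,0],[0,0,0],[0,0,0],[0,0,0],[0,0,0],[0,0,0],[0,0,0],[0,0,0]], "claw": 1}}

```text
time: 13.48
eef_pos: [0.4539, -0.3613, 0.0351]
eef_rot: [0.638, 0.77, 0.0, -0.0]
wrist_force: [-0.2, 0.7, -2.2]
grip_width: 0.499
```

Run:
```python
from h import *
c=np.array([.539,-.002]);u=np.array([np.cos(-.119),np.sin(-.119)]);p=c-u*.05;print(p)
delta([p[0],p[1],.25],-.119)
```

```text
[0.48935361 0.00393597]
t 13.48 p [ 0.4539 -0.3613  0.0351] F [-0.2  0.7 -2.2] g 0.499 q [-0.8   0.65  1.59  0.    0.9  -0.99]
 shift [ 0.3524  0.1027 -0.2147] twist [-0.    -0.001  0.306]
 jaw ang 0.187
```

>>> {"fn": "play_rows", "kwargs": {"travel": [[0,0,-0.04],[0,0,-0.08],[0,0,-0.12],[0,0,-0.16],[0,0,-0.2],[0.03,0.009,-0.217],[0.065,0.019,-0.217],[0.1,0.029,-0.217],[0.135,0.04,-0.217],[0.17,0.05,-0.217]], "twist": [[0,0,0],[0,0,0],[0,0,0],[0,0,0],[0,0,0],[0,0,0.05],[0,0,0.1],[0,0,0.15],[0,0,0.2],[0,0,0.25]]}}

```text
time: 14.32
eef_pos: [0.4713, -0.1834, 0.2523]
eef_rot: [0.73, 0.683, 0.0, 0.0]
wrist_force: [1.1, -0.5, -1.7]
grip_width: 0.5
```

Run:
```python
from h import *
delta([.4894,.004,.25],-.119)
```

```text
t 14.32 p [ 0.4713 -0.1834  0.2523] F [ 1.1 -0.5 -1.7] g 0.5 q [-0.52  0.29  1.53  0.    1.32 -0.46]
 shift [0.1882 0.0057 0.0024] twist [ 0.    -0.     0.053]
 jaw ang -0.066
```

>>> {"fn": "play_rows", "kwargs": {"travel": [[0.035,0.001,0],[0.07,0.002,0],[0.105,0.003,0],[0.14,0.004,0],[0.17,0.005,0],[0.187,0.006,0],[0.187,0.006,0],[0.187,0.006,0],[0.187,0.006,0],[0.187,0.006,0]], "twist": [[0,0,0.02],[0,0,0.053],[0,0,0.053],[0,0,0.053],[0,0,0.053],[0,0,0.053],[0,0,0.053],[0,0,0.053],[0,0,0.053],[0,0,0.053]]}}

```text
time: 15.15
eef_pos: [0.4892, 0.0002, 0.2522]
eef_rot: [0.747, 0.664, -0.0, 0.0]
wrist_force: [-0.8, 0.4, -1.8]
grip_width: 0.5
```

Run:
```python
from h import *
delta([.4894,.004,.0755],-.119)
```

```text
t 15.15 p [4.892e-01 2.000e-04 2.522e-01] F [-0.8  0.4 -1.8] g 0.5 q [-0.16  0.26  1.57 -0.    1.31 -0.04]
 shift [ 0.0038 -0.0003  0.1767] twist [-0.     0.     0.002]
 jaw ang -0.117
```

>>> {"fn": "play_rows", "kwargs": {"travel": [[0.003,0,0.035],[0.003,0,0.07],[0.003,0,0.105],[0.003,0,0.135],[0.003,0,0.155],[0.003,0,0.168],[0.003,0,0.173],[0.003,0,0.176],[0.003,0,0.177],[0.003,0,0.177]], "twist": [[0,0,0],[0,0,0],[0,0,0],[0,0,0],[0,0,0],[0,0,0],[0,0,0],[0,0,0],[0,0,0],[0,0,0]]}}

```text
time: 15.98
eef_pos: [0.4895, 0.0033, 0.0766]
eef_rot: [0.747, 0.665, -0.0, 0.0]
wrist_force: [-1.7, -0.8, 2.6]
grip_width: 0.5
```

>>> {"fn": "play_rows", "kwargs": {"travel": [[0,0,0],[0,0,0],[0,0,0],[0,0,0],[0,0,-0.02],[0,0,-0.05],[0,0,-0.09],[0,0,-0.13],[0,0,-0.165],[0,0,-0.17]], "twist": [[0,0,0],[0,0,0],[0,0,0],[0,0,0],[0,0,0],[0,0,0],[0,0,0],[0,0,0],[0,0,0],[0,0,0]], "claw": 0.4}}

```text
time: 16.82
eef_pos: [0.4925, 0.0038, 0.2518]
eef_rot: [0.747, 0.665, 0.004, 0.004]
wrist_force: [0.9, 0.6, 1.0]
grip_width: 0.595
```

Run:
```python
from h import *
delta([.539,.20,.33],-.119)
S=cal('scene');D=cal('side')
for n,c in(('scene',S),('side',D)):
  im=cams.camera(n)
  cv2.imwrite(f'pics/{n}4.png',im[:,:,::-1])
  for d in cams.mark_of(n,'jar1')[:3]: print(n,round(d['conf'],2),np.round(d['at']),onz(c,d['at'],.047).round(3))
a=cv2.imread('pics/scene4.png')[120:290,190:450]; cv2.imwrite('pics/s5.png',cv2.resize(a,None,fx=3,fy=3,interpolation=cv2.INTER_CUBIC))
```

```text
t 16.82 p [0.4925 0.0038 0.2518] F [0.9 0.6 1. ] g 0.595 q [-0.15  0.26  1.58  0.    1.3  -0.03]
 shift [ 0.2003  0.0244 -0.078 ] twist [0.012 0.    0.003]
 jaw ang -0.116
scene 0.74 [229. 308.] [ 0.589 -0.022  0.047]
scene 0.55 [212. 319.] [0.503 0.007 0.047]
scene 0.47 [179. 269.] [ 0.317 -0.2    0.047]
side 0.62 [319. 316.] [0.492 0.376 0.047]
```

View pics/s5.png

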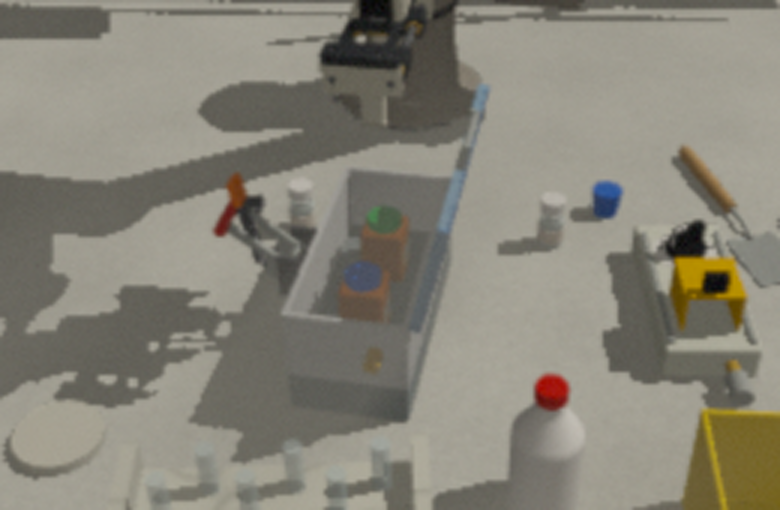

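Both jars stand upright in the case (blue crop (365,290), green (385,240)) and no third one is about. Next the lid: over the top to its outer side.

>>> {"fn": "play_rows", "kwargs": {"travel": [[0,0,-0.04],[0,0,-0.08],[0,0.01,-0.11],[0.04,0.025,-0.11],[0.08,0.035,-0.11],[0.12,0.047,-0.11],[0.15,0.047,-0.11],[0.15,0.047,-0.11],[0.15,0.047,-0.08],[0.15,0.047,-0.05]], "twist": [[0,0,0],[0,0,0],[0,0,0],[0,0,0],[0,0,0],[0,0,0],[0,0,0],[0,0,0],[0,0,0],[0,0,0]], "claw": 1}}

```text
time: 17.85
eef_pos: [0.5539, 0.1482, 0.2934]
eef_rot: [0.746, 0.665, 0.0, 0.0]
wrist_force: [-0.1, 0.2, -0.1]
grip_width: 0.006
```

>>> {"fn": "play_rows", "kwargs": {"travel": [[0,0,0.03],[0,0,0.06],[0,0,0.08],[0,0,0.084],[0,0,0.084],[0,0,0.084],[0,0,0.084],[0,0,0.084],[0,0,0.084],[0,0,0.084]], "twist": [[0,0,0],[0,0,0],[0,0,0],[0,0,0],[0,0,0],[0,0,0],[0,0,0],[0,0,0],[0,0,0],[0,0,0]]}}

```text
time: 18.68
eef_pos: [0.554, 0.1477, 0.2121]
eef_rot: [0.747, 0.665, 0.001, 0.0]
wrist_force: [0.3, -0.7, -1.0]
grip_width: 0.005
```

```bash
cat >> h.py <<'E'
C=np.array([.539,-.002]);EY=np.array([.119,.993]);EX=np.array([.993,-.119])
def loc():
    s=telemetry.read_state();d=np.array(s['eef_pos'][:2])-C
    print('t',round(s['time'],2),'local x,y,z',np.round([d@EX,d@EY,s['eef_pos'][2]],4),'F',np.round(s['wrist_force'],1),'g',round(s['grip_width'],3));return np.array([d@EX,d@EY,s['eef_pos'][2]])
E
python3 - <<'E'
from h import *
delta([.539,.2,.2],-.119);p=loc()
for i,th in enumerate(np.linspace(1.85,0,10)):
    y=.062-.1*np.cos(th)+.01*np.sin(th)+.01;z=.125+.1*np.sin(th)+.01*np.cos(th)
    print(round(th,2),np.round([y-p[1],0,p[2]-z],3), end=' | ')
E
```

```text
t 18.68 p [0.554  0.1477 0.2121] F [ 0.3 -0.7 -1. ] g 0.005 q [0.13 0.44 1.41 0.   1.29 0.24]
 shift [ 0.0502 -0.021   0.0121] twist [ 0.001 -0.     0.003]
 jaw ang -0.116
t 18.68 local x,y,z [-0.0029  0.1504  0.2121] F [ 0.3 -0.7 -1. ] g 0.005
1.85 [-0.041  0.    -0.006] | 1.64 [-0.061  0.    -0.012] | 1.44 [-0.082  0.    -0.013] | 1.23 [-0.102  0.    -0.011] | 1.03 [-0.122  0.    -0.004] | 0.82 [-0.139  0.     0.007] | 0.62 [-0.154  0.     0.021] | 0.41 [-0.166  0.     0.038] | 0.21 [-0.174  0.     0.057] | 0.0 [-0.178  0.     0.077] |
```

>>> {"fn": "play_rows", "kwargs": {"travel": [[-0.025,0,-0.006],[-0.041,0,-0.007],[-0.051,0,-0.01],[-0.061,0,-0.012],[-0.071,0,-0.013],[-0.082,0,-0.013],[-0.092,0,-0.012],[-0.102,0,-0.011],[-0.112,0,-0.008],[-0.122,0,-0.004]], "twist": [[0,0,0],[0,0,0],[0,0,0],[0,0,0],[0,0,0],[0,0,0],[0,0,0],[0,0,0],[0,0,0],[0,0,0]]}}

```text
time: 19.52
eef_pos: [0.5394, 0.0255, 0.2149]
eef_rot: [0.747, 0.665, -0.0, 0.0]
wrist_force: [-1.1, 1.9, 1.2]
grip_width: 0.003
```

Run:
```python
from h import *
loc()
cams.camera('side');D=cal('side');S=cal('scene')
d=cams.mark_of('side','keeper');print([(round(x['conf'],2),np.round(x['at'])) for x in d][:2])
cams.camera('scene')
e=cams.mark_of('scene','keeper');print([(round(x['conf'],2),np.round(x['at'])) for x in e][:2])
if d and e:print(tri([(D,d[0]['at']),(S,e[0]['at'])]))
```

```text
t 19.52 local x,y,z [-0.0029  0.0273  0.2149] F [-1.1  1.9  1.2] g 0.003
[(0.7, array([160., 322.]))]
[(0.93, array([164., 308.]))]
(array([ 0.53134897, -0.01824264,  0.25005852]), np.float64(0.0017327436042905155))
```

>>> {"fn": "play_rows", "kwargs": {"travel": [[-0.009,0,0.005],[-0.017,0,0.011],[-0.025,0,0.018],[-0.032,0,0.025],[-0.038,0,0.033],[-0.044,0,0.042],[-0.049,0,0.051],[-0.052,0,0.061],[-0.055,0,0.071],[-0.056,0,0.08]], "twist": [[0,0,0],[0,0,0],[0,0,0],[0,0,0],[0,0,0],[0,0,0],[0,0,0],[0,0,0],[0,0,0],[0,0,0]]}}

```text
time: 20.55
eef_pos: [0.533, -0.0296, 0.1342]
eef_rot: [0.747, 0.665, -0.0, -0.0]
wrist_force: [-10.9, 4.2, 73.4]
grip_width: 0.005
```

>>> {"fn": "play_rows", "kwargs": {"travel": [[0,0,0.001],[0,0,0.002],[0,0,0.003],[0,0,0.004],[0,0,0.004],[0,0,0.004],[0,0,0.004],[0,0,0.004],[0,0,0.004],[0,0,0.004]], "twist": [[0,0,0],[0,0,0],[0,0,0],[0,0,0],[0,0,0],[0,0,0],[0,0,0],[0,0,0],[0,0,0],[0,0,0]]}}

```text
time: 21.38
eef_pos: [0.533, -0.0295, 0.1348]
eef_rot: [0.747, 0.665, 0.0, 0.001]
wrist_force: [-13.1, -0.3, 32.1]
grip_width: 0.008
```

Run:
```python
from h import *
loc()
cams.camera('side');D=cal('side');S=cal('scene')
cams.camera('scene')
for n in ['keeper','claw_tab','claw_tip','lever_grip']:
  d=cams.mark_of('side',n);e=cams.mark_of('scene',n)
  if d and e:
    X=tri([(D,d[0]['at']),(S,e[0]['at'])]);q=X[0][:2]-C;print(n,d[0]['conf'],e[0]['conf'],'local',np.round([q@EX,q@EY,X[0][2]],3),X[1])
```

```text
t 21.38 local x,y,z [-0.0026 -0.028   0.1348] F [-13.1  -0.3  32.1] g 0.008
keeper 0.85 0.58 local [-0.014 -0.088  0.131] 0.0012344157861516147
claw_tab 0.67 0.58 local [-0.321 -0.08  -0.228] 0.25004100150486325
```

Lid shut (TCP rests at 0.135 and keeper found at local (-0.088, 0.131)). I'll back off and look at the latch from above.

>>> {"fn": "play_rows", "kwargs": {"travel": [[0,0,-0.04],[0,0,-0.08],[0,0,-0.12],[-0.02,0,-0.15],[-0.05,0,-0.165],[-0.08,0,-0.165],[-0.08,0,-0.165],[-0.08,0,-0.165],[-0.08,0,-0.165],[-0.08,0,-0.165]], "twist": [[0,0,0],[0,0,0],[0,0,0],[0,0,0],[0,0,0],[0,0,0],[0,0,0],[0,0,0],[0,0,0],[0,0,0]]}}

```text
time: 22.72
eef_pos: [0.5238, -0.1076, 0.2954]
eef_rot: [0.747, 0.665, -0.0, -0.001]
wrist_force: [0.1, 0.2, 0.3]
grip_width: 0.002
```

Run:
```python
from h import *
loc();k=cal('wrist');im=cams.camera('wrist')
cv2.imwrite('pics/w4.png',im[:,:,::-1])
for n,z in [('keeper',.13),('claw_tab',.185),('claw_tip',.15),('lever_grip',.141)]:
  for d in cams.mark_of('wrist',n)[:1]:
    q=onz(k,d['at'],z)[:2]-C;print(n,round(d['conf'],2),np.round(d['at']),np.round([q@EX,q@EY],3))
```

```text
t 22.72 local x,y,z [-0.0026 -0.1066  0.2954] F [0.1 0.2 0.3] g 0.002
keeper 0.84 [168. 320.] [-0.004 -0.089]
claw_tab 0.65 [237. 322.] [-0.002 -0.152]
claw_tip 0.84 [202. 322.] [-0.003 -0.125]
lever_grip 0.72 [226. 324.] [ 0.    -0.157]
```

View pics/w4.png

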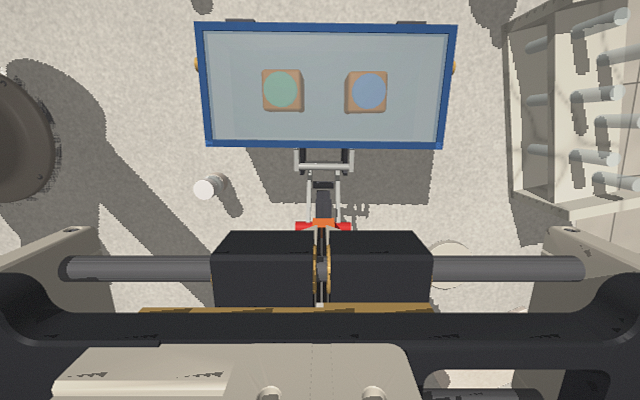

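The lid is shut over both jars, keeper at (322,166), claw tab at (323,222), red lever bar at (323,226), all centred on x=0.

>>> {"fn": "play_rows", "kwargs": {"travel": [[-0.04,0,0],[-0.08,0,0],[-0.1,0,0.01],[-0.1,0,0.045],[-0.1,0,0.08],[-0.1,0,0.11],[-0.1,0,0.128],[-0.1,0,0.128],[-0.1,0,0.128],[-0.1,0,0.128]], "twist": [[0,0,0],[0,0,0],[0,0,0],[0,0,0],[0,0,0],[0,0,0],[0,0,0],[0,0,0],[0,0,0],[0,0,0]]}}

```text
time: 23.8
eef_pos: [0.5132, -0.2082, 0.1697]
eef_rot: [0.747, 0.665, 0.0, 0.001]
wrist_force: [0.0, -1.1, 0.8]
grip_width: 0.005
```

>>> {"fn": "play_rows", "kwargs": {"travel": [[0.012,0,0],[0.024,0,0],[0.034,0,0],[0.044,0,0],[0.054,0,0],[0.064,0,0],[0.074,0,0],[0.084,0,0],[0.094,0,0],[0.104,0,0]], "twist": [[0,0,0],[0,0,0],[0,0,0],[0,0,0],[0,0,0],[0,0,0],[0,0,0],[0,0,0],[0,0,0],[0,0,0]]}}

```text
time: 24.63
eef_pos: [0.5244, -0.1036, 0.1682]
eef_rot: [0.747, 0.665, 0.0, -0.0]
wrist_force: [0.1, -0.4, 0.3]
grip_width: 0.007
```

```bash
cat >> h.py <<'E'
def latch(names=('keeper','claw_tab','claw_tip','lever_grip')):
  cams.camera('side');D=cal('side');S=cal('scene');cams.camera('scene')
  for n in names:
    d=cams.mark_of('side',n);e=cams.mark_of('scene',n)
    if d and e:
      X=tri([(D,d[0]['at']),(S,e[0]['at'])]);q=X[0][:2]-C;print(n,round(d[0]['conf'],2),round(e[0]['conf'],2),'local',np.round([q@EX,q@EY,X[0][2]],3),'err',round(X[1],4))
    else: print(n,'seen',bool(d),bool(e))
E
python3 - <<'E'
from h import *
loc();latch()
E
```

```text
t 24.63 local x,y,z [-0.0024 -0.1026  0.1682] F [ 0.1 -0.4  0.3] g 0.007
keeper 0.62 0.79 local [-0.012 -0.083  0.139] err 0.0022
claw_tab 0.64 0.46 local [ 0.003 -0.061  0.167] err 0.0044
claw_tip 0.51 0.61 local [-0.001 -0.066  0.124] err 0.0013
lever_grip 0.62 0.73 local [ 0.002 -0.147  0.148] err 0.0049
```

The claw has dropped in (tab local (-0.061, 0.167), tip behind the keeper). Now go back up and tilt for the lever.

>>> {"fn": "play_rows", "kwargs": {"travel": [[0,0,-0.03],[0,0,-0.055],[-0.02,0,-0.06],[-0.04,0,-0.06],[-0.062,0,-0.06],[-0.062,0,-0.06],[-0.062,0,-0.06],[-0.062,0,-0.06],[-0.062,0,-0.06],[-0.062,0,-0.06]], "twist": [[0,0,0],[0,0,0],[0,0,0],[0,0.1,0],[0,0.2,0],[0,0.3,0],[0,0.4,0],[0,0.5,0],[0,0.5,0],[0,0.5,0]]}}

```text
time: 25.97
eef_pos: [0.5167, -0.1675, 0.2272]
eef_rot: [0.725, 0.643, 0.184, -0.164]
wrist_force: [-1.0, -0.2, -0.1]
grip_width: 0.006
```

Run:
```python
from h import *
p=loc();im=cams.camera('wrist')
cv2.imwrite('pics/w5.png',im[:,:,::-1])
s=telemetry.read_state();M=R.from_quat(s['eef_rot']);print(M.as_matrix().round(2).tolist())
for a in np.radians([36,30,20,10,0,-10,-20,-30,-40,-48,-54,-57]):
    y=-.093-.085*np.cos(a)-.004;z=.088+.085*np.sin(a)+.009
    d=np.array([*(EX*(0-p[0])*0+EY*(y-p[1])),z-p[2]]);print(round(np.degrees(a)),M.inv().apply(d).round(3))
```

```text
t 25.97 local x,y,z [-0.0024 -0.167   0.2272] F [-1.  -0.2 -0.1] g 0.006
[[0.1, 0.99, 0.06], [0.87, -0.12, 0.47], [0.48, -0.0, -0.88]]
36 [-0.037  0.     0.071]
30 [-0.045  0.     0.075]
20 [-0.057  0.     0.084]
10 [-0.067  0.     0.095]
0 [-0.075  0.     0.107]
-10 [-0.081  0.     0.121]
-20 [-0.085  0.     0.135]
-30 [-0.086  0.     0.15 ]
-40 [-0.084  0.     0.165]
-48 [-0.081  0.     0.176]
-54 [-0.077  0.     0.184]
-57 [-0.075  0.     0.188]
```

View pics/w5.png

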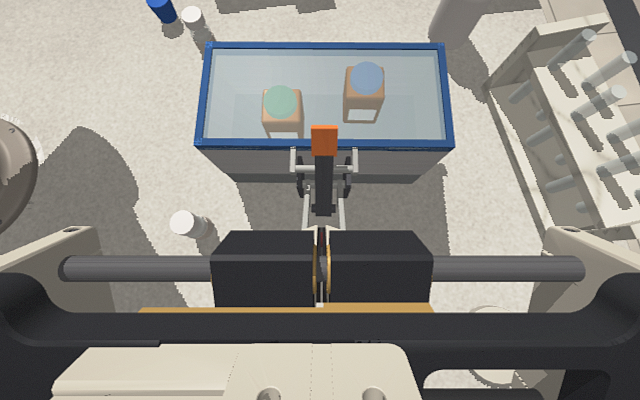

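The claw lies over the keeper with the orange tab at (324,140). The blue jar was shifted towards the hinge wall but still stands. Push the lever.

>>> {"fn": "play_rows", "kwargs": {"travel": [[-0.03,0,0.03],[-0.037,0,0.06],[-0.04,0,0.072],[-0.046,0,0.076],[-0.052,0,0.08],[-0.057,0,0.084],[-0.062,0,0.089],[-0.067,0,0.095],[-0.071,0,0.101],[-0.075,0,0.107]], "twist": [[0,0,0],[0,0,0],[0,0,0],[0,0,0],[0,0,0],[0,0,0],[0,0,0],[0,0,0],[0,0,0],[0,0,0]]}}

```text
time: 26.85
eef_pos: [0.5163, -0.1819, 0.0986]
eef_rot: [0.724, 0.645, 0.185, -0.162]
wrist_force: [0.1, -2.7, 1.7]
grip_width: 0.009
```

Run:
```python
from h import *
loc();latch()
```

```text
t 26.85 local x,y,z [-0.0011 -0.1813  0.0986] F [ 0.1 -2.7  1.7] g 0.009
keeper 0.76 0.89 local [-0.006 -0.088  0.128] err 0.0008
claw_tab 0.52 0.67 local [-0.    -0.074  0.153] err 0.0008
claw_tip 0.52 0.39 local [ 0.002 -0.08   0.117] err 0.0045
lever_grip 0.44 0.6 local [ 0.003 -0.161  0.107] err 0.0047
```

>>> {"fn": "play_rows", "kwargs": {"travel": [[-0.003,0,0.007],[-0.006,0,0.014],[-0.008,0,0.021],[-0.01,0,0.028],[-0.011,0,0.036],[-0.011,0,0.043],[-0.01,0,0.051],[-0.009,0,0.058],[-0.0075,0,0.064],[-0.006,0,0.069]], "twist": [[0,0,0],[0,0,0],[0,0,0],[0,0,0],[0,0,0],[0,0,0],[0,0,0],[0,0,0],[0,0,0],[0,0,0]]}}

```text
time: 28.18
eef_pos: [0.5186, -0.1521, 0.0343]
eef_rot: [0.724, 0.644, 0.185, -0.165]
wrist_force: [-0.4, -1.9, 0.4]
grip_width: 0.005
```

Run:
```python
from h import *
loc();latch()
```

```text
t 28.18 local x,y,z [-0.0024 -0.1515  0.0343] F [-0.4 -1.9  0.4] g 0.005
keeper 0.44 0.96 local [-0.138 -0.017 -0.099] err 0.1616
claw_tab 0.42 0.55 local [-0.001 -0.085  0.169] err 0.0008
claw_tip 0.59 0.62 local [ 0.006 -0.073  0.123] err 0.006
lever_grip seen False True
```

>>> {"fn": "play_rows", "kwargs": {"travel": [[0.001,0,0.002],[0.002,0,0.004],[0.003,0,0.006],[0.004,0,0.008],[0.0045,0,0.009],[0.005,0,0.01],[0.005,0,0.01],[0.005,0,0.01],[0.005,0,0.01],[0.005,0,0.01]], "twist": [[0,0,0],[0,0,0],[0,0,0],[0,0,0],[0,0,0],[0,0,0],[0,0,0],[0,0,0],[0,0,0],[0,0,0]]}}

```text
time: 29.52
eef_pos: [0.5197, -0.1437, 0.0285]
eef_rot: [0.724, 0.644, 0.185, -0.165]
wrist_force: [0.2, -0.6, -0.2]
grip_width: 0.003
```

Run:
```python
from h import *
loc()
```

```text
t 29.52 local x,y,z [-0.0023 -0.1431  0.0285] F [ 0.2 -0.6 -0.2] g 0.003
```

>>> {"fn": "play_rows", "kwargs": {"travel": [[0,0,0.001],[0,0,0.002],[0,0,0.003],[0,0,0.004],[0,0,0.005],[0,0,0.005],[0,0,0.005],[0,0,0.005],[0,0,0.005],[0,0,0.005]], "twist": [[0,0,0],[0,0,0],[0,0,0],[0,0,0],[0,0,0],[0,0,0],[0,0,0],[0,0,0],[0,0,0],[0,0,0]]}}

```text
time: 30.35
eef_pos: [0.5202, -0.1429, 0.0269]
eef_rot: [0.723, 0.645, 0.185, -0.163]
wrist_force: [-7.2, -7.0, 23.0]
grip_width: 0.003
```

Run:
```python
from h import *
loc();im=cams.camera('wrist');cv2.imwrite('pics/w6.png',im[:,:,::-1])
im=cams.camera('scene');cv2.imwrite('pics/s6.png',cv2.resize(im[150:290,210:410,::-1],(800,560),interpolation=cv2.INTER_CUBIC))
```

```text
t 30.35 local x,y,z [-0.0019 -0.1421  0.0269] F [-7.2 -7.  23. ] g 0.003
```

View pics/s6.png

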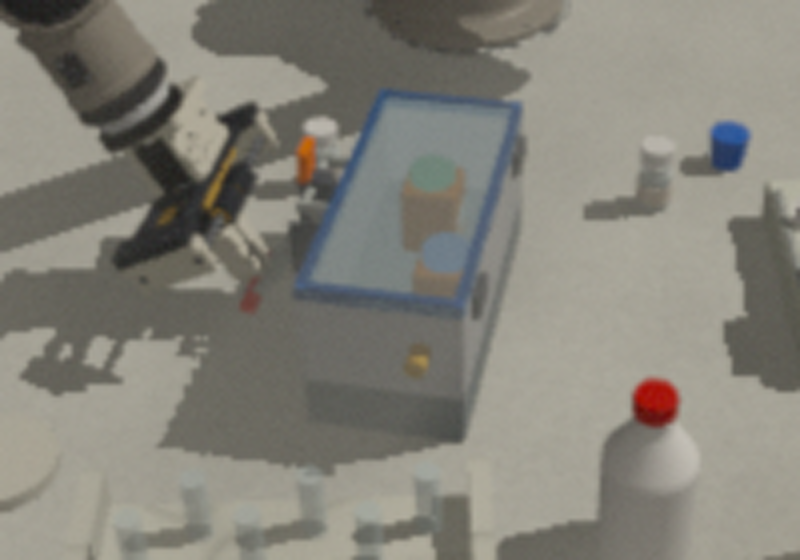

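The lever is fully down (red bar at (250,295) low on the bench side) with firm contact at the stop, and the claw stands at the lid. Retreat and go to the station.

>>> {"fn": "play_rows", "kwargs": {"travel": [[0,0,-0.03],[0,0,-0.06],[0,0,-0.1],[0.01,0,-0.14],[0.03,0,-0.175],[0.05,0,-0.21],[0.07,0,-0.245],[0.09,0,-0.28],[0.1,0,-0.3],[0.1,0,-0.3]], "twist": [[0,0,0],[0,0,0],[0,0,0],[0,-0.1,0],[0,-0.2,0],[0,-0.3,0],[0,-0.4,0],[0,-0.5,0],[0,-0.5,0],[0,-0.5,0]]}}

```text
time: 31.28
eef_pos: [0.5153, -0.1964, 0.342]
eef_rot: [0.746, 0.666, 0.002, 0.006]
wrist_force: [0.5, -0.3, -1.1]
grip_width: 0.009
```

Run:
```python
from h import *
loc();latch()
delta([.47,.27,.34],-.12)
```

```text
t 31.28 local x,y,z [-0.0004 -0.1959  0.342 ] F [ 0.5 -0.3 -1.1] g 0.009
keeper 0.61 0.93 local [-0.013 -0.089  0.131] err 0.0011
claw_tab 0.48 0.53 local [ 0.093 -0.39  -0.105] err 0.0502
claw_tip 0.41 0.62 local [-0.008 -0.077  0.113] err 0.0042
lever_grip seen False True
t 31.78 p [ 0.5133 -0.1974  0.3345] F [-0.9  0.2  0.4] g 0.005 q [-0.51  0.33  1.24  0.    1.57 -0.39]
 shift [ 0.4592 -0.0974 -0.005 ] twist [-0.001 -0.001  0.003]
 jaw ang -0.117
```

>>> {"fn": "play_rows", "kwargs": {"travel": [[0.04,-0.008,0],[0.08,-0.016,0],[0.12,-0.024,0],[0.16,-0.032,0],[0.2,-0.04,0],[0.24,-0.05,0],[0.28,-0.06,0],[0.32,-0.07,0],[0.36,-0.08,0],[0.39,-0.09,0]], "twist": [[0,0,0],[0,0,0],[0,0,0],[0,0,0],[0,0,0],[0,0,0],[0,0,0],[0,0,0],[0,0,0],[0,0,0]]}}

```text
time: 32.62
eef_pos: [0.4686, 0.2034, 0.3352]
eef_rot: [0.747, 0.665, 0.0, -0.0]
wrist_force: [0.5, 0.1, -0.1]
grip_width: 0.005
```

>>> {"fn": "play_rows", "kwargs": {"travel": [[0.04,-0.01,0],[0.08,-0.02,0.01],[0.1,-0.03,0.03],[0.1,-0.03,0.04],[0.1,-0.03,0.04],[0.1,-0.03,0.04],[0.1,-0.03,0.04],[0.1,-0.03,0.04],[0.1,-0.03,0.04],[0.1,-0.03,0.04]], "twist": [[0,0,0],[0,0,0],[0,0,0],[0,0,0],[0,0,0],[0,0,0],[0,0,0],[0,0,0],[0,0,0],[0,0,0]]}}

```text
time: 33.45
eef_pos: [0.4516, 0.3028, 0.2961]
eef_rot: [0.747, 0.664, 0.001, 0.0]
wrist_force: [0.2, -0.5, 0.1]
grip_width: 0.005
```

Run:
```python
from h import *
delta([.434,.34,.2],-.12);k=cal('wrist')
im=cams.camera('wrist')[:,:,::-1]
for n,z in [('knob_grip',.067),('mark',.045),('guard_tab',.099),('station',0)]:
  for d in cams.mark_of('wrist',n)[:1]: print(n,round(d['conf'],2),np.round(d['at']),onz(k,d['at'],z).round(3))
import pickle;pickle.dump(k,open('k3.pkl','wb'));cv2.imwrite('pics/w7.png',im)
```

```text
t 33.45 p [0.4516 0.3028 0.2961] F [ 0.2 -0.5  0.1] g 0.005 q [ 0.45  0.33  1.35 -0.    1.46  0.57]
 shift [ 0.0348 -0.022   0.0961] twist [ 0.001 -0.001  0.003]
 jaw ang -0.117
knob_grip 0.75 [148. 301.] [0.428 0.34  0.067]
mark 0.78 [152. 284.] [0.4   0.336 0.045]
guard_tab 0.92 [132. 406.] [0.562 0.347 0.099]
station 0.85 [138. 341.] [0.488 0.343 0.   ]
```

View pics/w7.png

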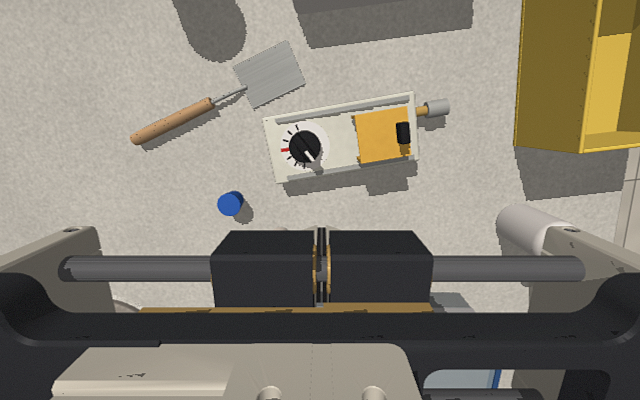

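Run:
```python
from h import *
im=cv2.imread('pics/w7.png');a=im[115:185,260:350];cv2.imwrite('pics/w7c.png',cv2.resize(a,None,fx=8,fy=8,interpolation=cv2.INTER_CUBIC))
```

```text
(no output)
```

View pics/w7c.png

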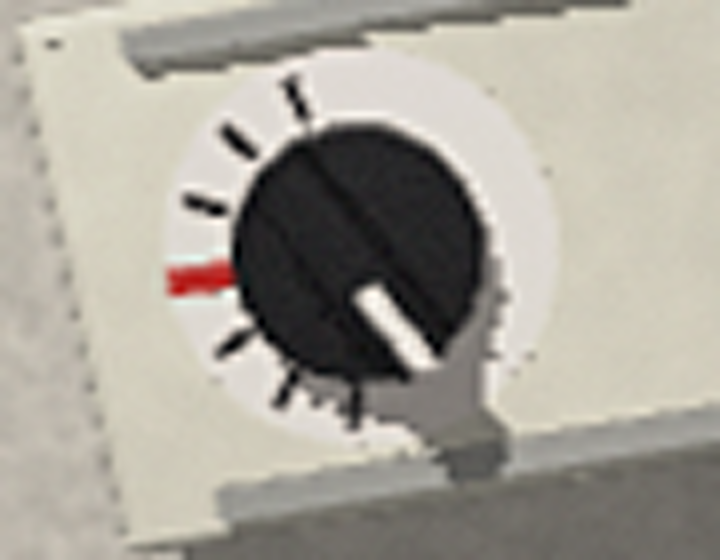

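Run:
```python
from h import *
import pickle;k=pickle.load(open('k3.pkl','rb'));f=lambda x,y:[y/8+115-.44,x/8+260-.44]
w=lambda x,y,z:onz(k,f(x,y),z)
ang=lambda a,b:np.arctan2(*(b-a)[1::-1])
a,b=w(368,292,.077),w(428,365,.077);print('pointer',a,b,ang(a,b))
c=w(361,249,.042);m=w(168,283,.042);m2=w(233,276,.042);print('dial',c,'mark',ang(c,m)+np.pi,ang(c,m2)+np.pi)
print('foot? edge',ang(w(128,45,.045),w(370,15,.045)),ang(w(135,545,.04),w(715,470,.04)))
print('foot c',w(361,250,.053))
```

```text
pointer [0.43414409 0.33640935 0.077     ] [0.4425806  0.32310682 0.077     ] -1.0056062116495799
dial [0.43159446 0.34087744 0.042     ] mark 0.053553310363931406 0.08646501812063256
foot? edge 0.0002952204744652014 0.012472911306654096
foot c [0.4323042  0.34155452 0.053     ]
```

Pointer runs from (368,292) to (428,365) in the crop, so its world angle is about -1.02. The red mark is at (200,277), which needs a clockwise turn of about 2.05 rad.

Run:
```python
from h import *
delta([.432,.341,.12],.55)
```

```text
t 33.7 p [0.4511 0.3033 0.2955] F [ 0.2 -0.4  0.1] g 0.006 q [0.45 0.33 1.35 0.   1.46 0.57]
 shift [ 0.0352 -0.0234  0.1755] twist [ 0.    -0.    -0.666]
 jaw ang -0.116
```

>>> {"fn": "play_rows", "kwargs": {"travel": [[0.02,-0.012,0.01],[0.035,-0.023,0.04],[0.035,-0.023,0.07],[0.035,-0.023,0.1],[0.035,-0.023,0.13],[0.035,-0.023,0.155],[0.035,-0.023,0.175],[0.035,-0.023,0.175],[0.035,-0.023,0.175],[0.035,-0.023,0.175]], "twist": [[0,0,-0.1],[0,0,-0.2],[0,0,-0.3],[0,0,-0.4],[0,0,-0.5],[0,0,-0.6],[0,0,-0.667],[0,0,-0.667],[0,0,-0.667],[0,0,-0.667]], "claw": 0.55}}

```text
time: 34.53
eef_pos: [0.4331, 0.3413, 0.1218]
eef_rot: [0.489, 0.872, 0.001, 0.001]
wrist_force: [1.0, -0.3, 0.4]
grip_width: 0.449
```

Run:
```python
from h import *
delta([.432,.341,.057],.55)
```

```text
t 34.53 p [0.4331 0.3413 0.1218] F [ 1.  -0.3  0.4] g 0.449 q [ 0.53  0.49  1.6   0.    1.05 -0.02]
 shift [ 0.0003 -0.0012  0.0648] twist [ 0.002  0.    -0.001]
 jaw ang 0.549
```

>>> {"fn": "play_rows", "kwargs": {"travel": [[0,-0.001,0.02],[0,-0.001,0.04],[0,-0.001,0.055],[0,-0.001,0.062],[0,-0.001,0.064],[0,-0.001,0.064],[0,-0.001,0.064],[0,-0.001,0.064],[0,-0.001,0.064],[0,-0.001,0.064]], "twist": [[0,0,0],[0,0,0],[0,0,0],[0,0,0],[0,0,0],[0,0,0],[0,0,0],[0,0,0],[0,0,0],[0,0,0]]}}

```text
time: 35.37
eef_pos: [0.4317, 0.3405, 0.0571]
eef_rot: [0.488, 0.873, 0.001, 0.0]
wrist_force: [0.1, -0.2, -1.2]
grip_width: 0.451
```

>>> {"fn": "play_rows", "kwargs": {"travel": [[0,0,0],[0,0,0],[0,0,0],[0,0,0],[0,0,0],[0,0,0],[0,0,0],[0,0,0],[0,0,0],[0,0,0]], "twist": [[0,0,0],[0,0,0],[0,0,0],[0,0,0],[0,0,0],[0,0,0],[0,0,0],[0,0,0],[0,0,0],[0,0,0]], "claw": 1, "grip_force": 25}}

```text
time: 36.2
eef_pos: [0.4324, 0.3409, 0.0565]
eef_rot: [0.488, 0.873, 0.001, 0.001]
wrist_force: [5.8, 2.7, -2.3]
grip_width: 0.126
```

Run:
```python
from h import *
delta([.432,.341,.057],.55)
```

```text
t 36.2 p [0.4324 0.3409 0.0565] F [ 5.8  2.7 -2.3] g 0.126 q [ 0.53  0.58  1.66  0.    0.9  -0.02]
 shift [ 0.0003 -0.0003 -0.0005] twist [ 0.002 -0.     0.001]
 jaw ang 0.551
```

>>> {"fn": "play_rows", "kwargs": {"travel": [[0,0,0],[0,0,0],[0,0,0],[0,0,0],[0,0,0],[0,0,0],[0,0,0],[0,0,0],[0,0,0],[0,0,0]], "twist": [[0,0,0.1],[0,0,0.21],[0,0,0.32],[0,0,0.43],[0,0,0.54],[0,0,0.65],[0,0,0.76],[0,0,0.87],[0,0,0.98],[0,0,1.09]]}}

```text
time: 37.03
eef_pos: [0.4319, 0.3408, 0.0565]
eef_rot: [0.871, 0.491, 0.001, -0.0]
wrist_force: [3.0, 3.5, -2.4]
grip_width: 0.129
```

>>> {"fn": "play_rows", "kwargs": {"travel": [[0,0,0],[0,0,0],[0,0,0],[0,0,0],[0,0,0],[0,0,0],[0,0,0],[0,0,0],[0,0,0],[0,0,0]], "twist": [[0,0,0.1],[0,0,0.21],[0,0,0.32],[0,0,0.43],[0,0,0.54],[0,0,0.65],[0,0,0.76],[0,0,0.87],[0,0,0.96],[0,0,0.96]]}}

```text
time: 37.87
eef_pos: [0.4317, 0.3412, 0.0565]
eef_rot: [0.999, 0.033, 0.0, -0.001]
wrist_force: [2.4, 4.5, -2.3]
grip_width: 0.128
```

Run:
```python
from h import *
delta([.432,.341,.057],.55-2.05)
```

```text
t 37.87 p [0.4317 0.3412 0.0565] F [ 2.4  4.5 -2.3] g 0.128 q [0.53 0.58 1.67 0.   0.9  2.03]
 shift [ 0.0003  0.0003 -0.0005] twist [-0.002 -0.001 -0.004]
 jaw ang -1.504
```

>>> {"fn": "play_rows", "kwargs": {"travel": [[0,0,0],[0,0,0],[0,0,0],[0,0,-0.01],[0,0,-0.04],[0,0,-0.08],[0,0,-0.12],[-0.02,0,-0.16],[-0.04,0,-0.19],[-0.04,0,-0.19]], "twist": [[0,0,0],[0,0,0],[0,0,0],[0,0,0],[0,0,0],[0,0,0],[0,0,0],[0,0,0],[0,0,0],[0,0,0]], "claw": 0.55}}

```text
time: 38.7
eef_pos: [0.391, 0.3387, 0.2543]
eef_rot: [0.999, 0.037, 0.005, -0.003]
wrist_force: [1.5, 1.4, 0.9]
grip_width: 0.449
```

>>> {"fn": "play_rows", "kwargs": {"travel": [[0,0,0],[0,0,0],[0,0,0],[0,0,0],[0,0,0],[0,0,0],[0,0,0],[0,0,0],[0,0,0],[0,0,0]], "twist": [[0,0,0],[0,0,0],[0,0,0],[0,0,0],[0,0,0],[0,0,0],[0,0,0],[0,0,0],[0,0,0],[0,0,0]], "claw": 1}}

```text
time: 39.53
eef_pos: [0.3915, 0.3374, 0.2463]
eef_rot: [0.999, 0.036, -0.0, -0.0]
wrist_force: [-0.7, -0.3, -0.5]
grip_width: 0.004
```

Run:
```python
from h import *
delta([.62,.35,.2],-1.504);k=cal('wrist')
im=cams.camera('wrist')[:,:,::-1]
for n,z in [('knob_grip',.067),('mark',.045),('guard_tab',.099)]:
  for d in cams.mark_of('wrist',n)[:1]: print(n,round(d['conf'],2),np.round(d['at']),onz(k,d['at'],z).round(3))
q=proj(k,[.432,.341,.077]).astype(int);print(q)
import pickle;pickle.dump((k,q),open('k4.pkl','wb'));cv2.imwrite('pics/w8.png',im)
a=im[max(q[1]-60,0):q[1]+40,max(q[0]-60,0):q[0]+60];print(max(q[1]-60,0))
cv2.imwrite('pics/w8c.png',cv2.resize(a,None,fx=6,fy=6,interpolation=cv2.INTER_CUBIC))
```

```text
t 39.53 p [0.3915 0.3374 0.2463] F [-0.7 -0.3 -0.5] g 0.004 q [0.56 0.31 1.51 0.   1.32 2.06]
 shift [0.2288 0.0039 0.0463] twist [-0.     0.     0.005]
 jaw ang -1.499
knob_grip 0.96 [149. 322.] [0.429 0.339 0.067]
mark 0.65 [171. 317.] [0.398 0.342 0.045]
[319 147]
87
```

View pics/w8c.png

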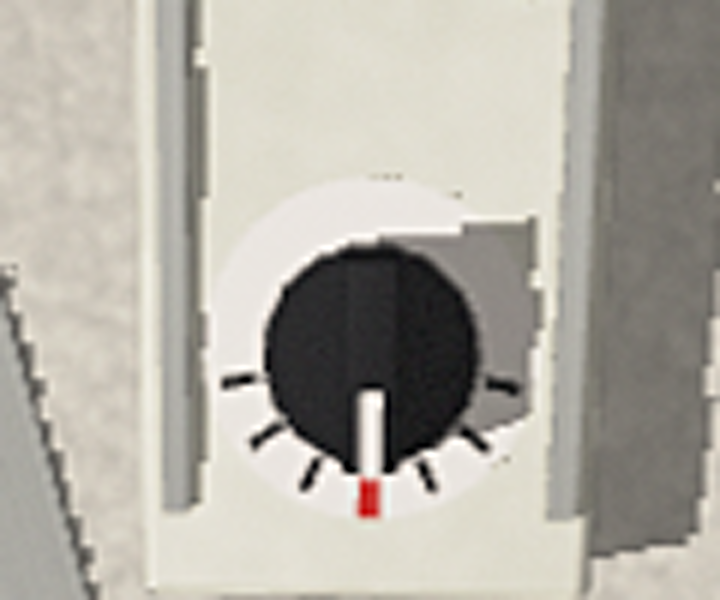

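The white pointer is in line with the red mark (crop (370,430) and (370,498)). Now push the guard by its tab from the +x side.

>>> {"fn": "play_rows", "kwargs": {"travel": [[0.04,0,0],[0.08,0,0],[0.12,0.001,0],[0.16,0.002,0],[0.2,0.002,0],[0.214,0.002,0.01],[0.214,0.002,0.03],[0.214,0.002,0.05],[0.214,0.002,0.07],[0.214,0.002,0.09]], "twist": [[0,0,0],[0,0,0],[0,0,0],[0,0,0],[0,0,0],[0,0,0],[0,0,0],[0,0,0],[0,0,0],[0,0,0]]}}

```text
time: 40.57
eef_pos: [0.6051, 0.3507, 0.1551]
eef_rot: [0.999, 0.036, -0.0, 0.0]
wrist_force: [0.8, 0.3, 0.3]
grip_width: 0.009
```

>>> {"fn": "play_rows", "kwargs": {"travel": [[0,0,0.02],[0,0,0.04],[0,0,0.055],[0,0,0.06],[0,0,0.06],[0,0,0.06],[0,0,0.06],[0,0,0.06],[0,0,0.06],[0,0,0.06]], "twist": [[0,0,0],[0,0,0],[0,0,0],[0,0,0],[0,0,0],[0,0,0],[0,0,0],[0,0,0],[0,0,0],[0,0,0]]}}

```text
time: 41.4
eef_pos: [0.6054, 0.3509, 0.0972]
eef_rot: [0.999, 0.036, 0.001, -0.0]
wrist_force: [0.8, 0.1, 0.5]
grip_width: 0.004
```

Run:
```python
from h import *
delta([.4695,.343,.096],-1.504)
cams.camera('side');cams.camera('scene');D=cal('side');S=cal('scene')
a=cams.mark_of('side','guard_tab');b=cams.mark_of('scene','guard_tab');print([x['at'] for x in a[:1]+b[:1]])
if a and b:print(tri([(D,a[0]['at']),(S,b[0]['at'])]))
```

```text
t 41.4 p [0.6054 0.3509 0.0972] F [0.8 0.1 0.5] g 0.004 q [0.42 0.77 1.14 0.   1.23 1.91]
 shift [-0.1361 -0.0018  0.0011] twist [-0.001 -0.001  0.005]
 jaw ang -1.499
[[212.8, 427.5]]
```

Push 0.120 m first, then creep to the stop.

>>> {"fn": "play_rows", "kwargs": {"travel": [[-0.015,0,0],[-0.03,0,0],[-0.042,0,0],[-0.054,0,0],[-0.066,0,0],[-0.078,0,0],[-0.09,0,0],[-0.102,0,0],[-0.112,0,0],[-0.12,0,0]], "twist": [[0,0,0],[0,0,0],[0,0,0],[0,0,0],[0,0,0],[0,0,0],[0,0,0],[0,0,0],[0,0,0],[0,0,0]]}}

```text
time: 42.43
eef_pos: [0.4852, 0.3426, 0.0968]
eef_rot: [0.999, 0.036, 0.001, -0.0]
wrist_force: [1.5, 0.9, -0.3]
grip_width: 0.004
```

>>> {"fn": "play_rows", "kwargs": {"travel": [[-0.002,0,0],[-0.004,0,0],[-0.006,0,0],[-0.008,0,0],[-0.01,0,0],[-0.011,0,0],[-0.012,0,0],[-0.012,0,0],[-0.012,0,0],[-0.012,0,0]], "twist": [[0,0,0],[0,0,0],[0,0,0],[0,0,0],[0,0,0],[0,0,0],[0,0,0],[0,0,0],[0,0,0],[0,0,0]]}}

```text
time: 43.27
eef_pos: [0.4733, 0.3412, 0.0963]
eef_rot: [0.999, 0.036, -0.0, 0.0]
wrist_force: [0.8, 0.2, 0.5]
grip_width: 0.003
```

Run:
```python
from h import *
delta([.4695,.343,.096],-1.504)
```

```text
t 43.27 p [0.4733 0.3412 0.0963] F [0.8 0.2 0.5] g 0.003 q [ 0.49  0.58  1.53 -0.    1.04  1.99]
 shift [-0.0037 -0.0021  0.0003] twist [0.    0.    0.005]
 jaw ang -1.499
```

>>> {"fn": "play_rows", "kwargs": {"travel": [[-0.001,0,0],[-0.002,0,0],[-0.003,0,0],[-0.004,0,0],[-0.005,0,0],[-0.005,0,0],[-0.005,0,0],[-0.005,0,0],[-0.005,0,0],[-0.005,0,0]], "twist": [[0,0,0],[0,0,0],[0,0,0],[0,0,0],[0,0,0],[0,0,0],[0,0,0],[0,0,0],[0,0,0],[0,0,0]]}}

```text
time: 44.1
eef_pos: [0.4711, 0.3411, 0.0965]
eef_rot: [0.999, 0.036, 0.003, -0.001]
wrist_force: [10.3, 0.6, -5.3]
grip_width: 0.004
```

Stopped at the expected position with force rising to 10 N. Retreat and do a final check.

>>> {"fn": "play_rows", "kwargs": {"travel": [[0.01,0,0],[0.03,0,0],[0.04,0,-0.02],[0.04,0,-0.06],[0.04,0,-0.1],[0.02,0,-0.14],[0,0,-0.18],[-0.02,0,-0.22],[-0.04,0,-0.24],[-0.04,0,-0.24]], "twist": [[0,0,0],[0,0,0],[0,0,0],[0,0,0],[0,0,0],[0,0,0],[0,0,0],[0,0,0],[0,0,0],[0,0,0]]}}

```text
time: 44.93
eef_pos: [0.4265, 0.339, 0.3437]
eef_rot: [0.999, 0.037, 0.004, -0.003]
wrist_force: [0.2, 1.0, 1.4]
grip_width: 0.004
```

>>> {"fn": "play_rows", "kwargs": {"travel": [[0,0,0],[0,0,0],[0,0,0],[0,0,0],[0,0,0],[0,0,0],[0,0,0],[0,0,0],[0,0,0],[0,0,0]], "twist": [[0,0,0],[0,0,0],[0,0,0],[0,0,0],[0,0,0],[0,0,0],[0,0,0],[0,0,0],[0,0,0],[0,0,0]]}}

```text
time: 45.77
eef_pos: [0.4286, 0.3381, 0.3364]
eef_rot: [0.999, 0.036, 0.0, -0.0]
wrist_force: [0.9, -0.6, 0.3]
grip_width: 0.006
```

Run:
```python
from h import *
loc();latch(('keeper','claw_tab','claw_tip','lever_grip','guard_tab'))
k=cal('wrist');w=cams.camera('wrist');s=cams.camera('scene')
d=cams.mark_of('wrist','guard_tab')[:1];print([onz(k,x['at'],.099) for x in d])
a=cv2.resize(s[150:270,220:440,::-1],(600,327),interpolation=cv2.INTER_CUBIC);b=cv2.resize(w[0:240,200:640,::-1],(500,273))
o=np.zeros((600,600,3),np.uint8);o[:327]=a;o[327:,:500]=b;cv2.imwrite('pics/fin.png',o)
```

```text
t 45.77 local x,y,z [-0.1501  0.3246  0.3364] F [ 0.9 -0.6  0.3] g 0.006
keeper seen False True
claw_tab 0.5 0.63 local [-0.001 -0.094  0.153] err 0.0032
claw_tip 0.71 0.68 local [-0.132 -0.398 -0.569] err 0.1907
lever_grip seen True False
guard_tab 0.59 0.69 local [-0.129  0.333  0.103] err 0.0001
[array([ 0.38155011, -0.02337723,  0.099     ])]
```

View pics/fin.png

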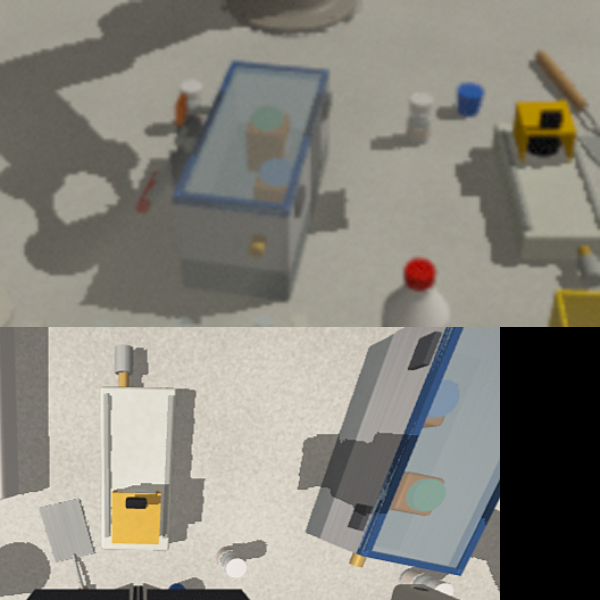

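The final check shows the guard over the knob, the lever down with the claw at the lid, both jars upright, the bystanders in place and the robot clear. Handing in.

```bash
python3 -c "
from rig import ticket;print(ticket.sign_off())"
```

```text
the job is handed in; nothing more can be done
None
```

I finished every step of the task and handed the job in at about 46 s; no verdict was reported.

I put the two jars that were present (blue jar1, green jar2) in the case, shut the lid and hooked the claw. Then I pushed the lever to its stop, turned the knob to the mark and slid the guard to its stop.

**Last checks that agreed:**
- **Jars:** both stand upright. The blue one was shifted towards the hinge wall after the lid was shut, but the case walls keep it within limits.
- **Lid:** it rested shut with the fingertip at 135 mm. Contact peaked at about 73 N on the wrist while closing, under the 120 N limit.
- **Lever:** firm contact (23 N) at the expected fully-down position.
- **Knob:** the pointer was in line with the red mark in a close picture before the guard covered it.
- **Guard:** it stopped where expected. The tab was found at about x = 0.451 m, against 0.454 m expected.
- **Bystanders and robot:** the bystanders in the last picture looked undisturbed, and the robot was clear of everything.

**Checks that failed or disagreed:**
- In the last check the networks gave no usable position for the claw tip, keeper or lever grip.
- The wrist view misplaced the guard tab.
- For these I relied on the pictures, the scene and side cameras, and contact forces.

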